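Ready the gem lap for its run-out check

ROBOT

A 6-joint arm with a two-finger parallel gripper is mounted at the origin on the work surface. World frame = base frame: x ahead of the robot, y to its left, z up, the work surface at z = 0. Lengths are in mm, angles in rad, forces in N, time in s.
With the tool pointing down it reaches from about 250 to 775 mm from the base axis. Payload 4 kg.
Tool frame: the origin (TCP) lies at the very end of the fingers, on their centre line; the grasp point (between the pads) lies 19 mm behind it; x points along the fingers, y is the direction in which the jaws open and shut, and the axes are right-handed (so a half turn about x gives the same grasp; the last joint's range is limited). The gripper opens to 94 mm and grips with 3 to 60 N. Pads are 16 mm wide; open, the fingers measure 119 mm over their backs; the gripper's body (75 mm by 177 mm) begins 78 mm behind the grasp point.
Start: joints at [1.193, 0.087, 1.371, -0, 1.684, -0.103], TCP at [149.254, 529.38, 205.506] pointing down, gripper open.
Joint ranges: [-3.1, 3.1], [-0.76, 2.03], [0.27, 2.55], [-1.08, 4.22], [0.17, 2.65], [-2.57, 2.57]. Speed limits (rad/s): [2.79, 2.79, 3.14, 3.14, 3.14, 3.14].

INTERFACE

Orientations are given as a unit quaternion [w, x, y, z].
In Python, from bench import arm gives the robot as it stands.
- The arm moves only by the tool carry_out, never from a script. Its arguments are lists of equal length, an entry for each row: "slide": the shift along the tool's x, y, z in m, a list of three; "yaw": the turn about the tool's x in units of 5 degrees (1.0 is 5 degrees); "claw": the finger opening in m, from 0 to 0.094. In form: {"slide": [[tx, ty, tz], ...], "yaw": [yaw, ...], "claw": [claw, ...]}. A call has exactly 10 rows; each row shifts and turns the pose as measured when the row begins, along the tool's axes as they then stand; what a row does not reach is not made up. A row lasts 1/12 s, in which the tool goes at most 41.7 mm and 7.16 degrees, less where a joint would pass 70% of its speed; a pose out of reach is approached as far as the arm can. A call is refused whole if a number of a shift passes 0.0417 or a number of a turn 1, either way. A call with a gripper value outside its range is refused whole. The fingers move at their own pace and stop on an object; "newtons" is the grip in N (left out, the last holds). Time passes only in rows, so rows that do not move let the fingers close, or fill a call up. It gives the time, the measured TCP pose, the force and the opening at its end, in the units of the state.
- arm.sense(): the state, without advancing time (a new reading comes with each control period).
- arm.grab_frame(name): name is "scene" or "top"; returns a dict with "color" (400x640x3 uint8, red, green, blue), "vertical_fov" (degrees; the focal length in pixels is half the picture's height over the tangent of half this angle, whatever the lens; pixels are square), "cx", "cy" (the principal point, pixels), "distortion" ([k1, k2, p1, p2, k3] as OpenCV has them; the pictures are not rectified), "extrinsics" (4x4, takes a point from world to camera coordinates). Camera axes: x right, y down, z forward; pixel columns grow to the right and rows downward; lengths in mm; the calibration is good to about 2 mm. A picture is of the moment at which its call begins. There is no depth.
- arm.finish_job(): hands the job in, once; it reports no verdict.
The state is a dict: "t": time; "joint_positions": joint angles; "qd": joint speeds; "joint_torque": joint torques, N m; "tool_pos": TCP position; "orientation": TCP orientation; "ft_force": force on the tool from outside, world axes, zero at the start; "ft_torque": the same for the moment, N m; "finger_gap": opening from 0.0 (shut) to 1.0 (fully open).
Only numpy, scipy, OpenCV 4.12 (cv2) and the standard library are available. Lean on these libraries where they do the work, as an engineer would, in place of code of your own. Each camera call takes 0.05 s, during which the arm holds its last target.

TASK

Get the lap machine ready for a run-out check: first turn the red isolator handle fully to off, then lift the white splash guard off the machine and hang it over both prongs of the twin J-hook. Next turn the lap by its hex nut until the red line points at the yellow pointer, then swing the dial-gauge arm fully in against its stop so that the plunger stands over the line. Leave the lap on its mark and the other things on the bench where they are.

Things in the scene. Friction and masses are not known exactly. Their poses are not given: they have to be found in the camera images.
- machine: fixed lap machine: wine-red housing with a pale deck, 306 x 406 mm, deck top 100 mm above its origin. Origin at bench level under the lap's centre; z up, its +x points away from the robot, its yaw varies. In its frame (mm): lap centre (0,0); deck from x -153 to 153 and y -278 to 128; pointer tip (0,-72); isolator centre (-95,-205); gauge post, 22 mm thick, its top 98 over the deck, at (90,-150)
- isolator (a joint): main switch on the deck: red bar handle 62 long, 16 wide, on a vertical axis, the bar from 120 to 148 mm above the bench, on a yellow 70 mm square plate. Value 1.571 = on, the handle lies along the machine's x; 0 = off (hard stop), it lies along the machine's y. Value grows anticlockwise seen from above, so turn it clockwise a quarter turn. Stays where it is left; drag 0.1 N m
- isolator_grip (a point): middle of the top face of the isolator handle, on its axis; this frame's y runs along the bar
- guard: loose white splash guard: a plain round hoop (short tube), outer diameter 192, inner 176, wall 8, height 50 mm, about 150 g, standing on the deck round the lap, open at both ends. Origin at the centre of its lower end, z along its axis. Inside it there is free height of 36 mm from its top edge down to the lap's face, which ends 13 mm inside the wall
- guard_centre (a point): the guard's centre, on its axis at half height
- hook: fixed steel stand with two parallel J-hooks side by side, 90 mm apart, that point level along the stand's own -x (towards the robot's side). Origin at bench level; z up. Prongs: round bars 10 mm thick, axis 265 mm above the bench, at y = -45 and +45 in its frame, straight from the crossbar's face (x = -6) to x = -88, then turned up, ends at x = -103 to -110 and 296 mm above the bench (rubber balls 13 mm). Crossbar 120 long, top 278 above the bench; post behind it
- hook_crook (a point): midway between the two prongs, at the crossbar's face, level with the top of the prongs (270 mm above the bench); axes as the stand's
- lap (a joint): turn of the bronze lap (150 mm diameter, face 114 mm above the bench) on its vertical spindle, anticlockwise seen from above positive; 0 = red line exactly at the pointer. Drag 0.12 N m, stays where it is left; turns freely more than a full turn either way
- lap_mark (a point): outer part of the red radial line on the lap, 71.5 mm from the lap's axis; this frame's -y runs outward along the line
- pointer (a point): tip of the fixed yellow pointer that overhangs the lap's edge inside the guard, 71.5 mm from the lap's axis; a yellow stripe on the deck outside the guard points to it. The line is on its mark when lap_mark lies under this point
- hub_top (a point): centre of the top face of the dark hex nut in the middle of the lap, 148 mm above the bench; nut 46 mm across flats, 30 mm high, fixed to the lap; one pair of flats faces along the red line, the others at 60 and 120 degrees to it
- gauge_arm (a joint): swing of the dial-gauge arm on its vertical post: 0 = fully in against its stop, plunger over the line at the pointer, bar pointing 2.367 rad anticlockwise from the machine's +x; starts parked at 1.5 to 2.0, clear of the lap; grows anticlockwise from above, so swing it clockwise. Drag 0.06 N m, stays put. The plunger reaches to 1.5 mm above the lap, so the guard on the deck would block it
- gauge_pivot (a point): on the axis of the gauge arm's post at the height of the bar's middle, 163 mm above the bench. The post's foot is 40 mm wide, the arm's collar 38 mm
- gauge_bar (a point): in the free part of the arm's bar, at its mid-height, 75 mm from the pivot; x runs along the bar outward. Bar 10 mm wide, 14 mm high (156 to 170 mm above the bench), free from 20 to 97 mm from the axis; beyond it the round gauge, 57 mm diameter, 152 to 174 mm above the bench, centred 126 mm from the axis
- polish_tin: green tin on the far left corner of the machine's deck, 44 mm diameter, 30 high; bystander
- spare_lap: copper disc, 150 mm diameter, 10 thick, flat on the bench; bystander
- handpiece: gem holder lying on the bench, brown grip and brass collar, 168 mm long; bystander
- spray_bottle: blue bottle, 60 mm diameter, 160 high, standing; bystander
- paste_jar: amber jar, 64 mm diameter, 70 high, standing; bystander
- wrench: steel wrench 170 mm long lying on the bench; bystander
- brush: brush 180 mm long lying on the bench; bystander
There are look-alikes about, which are no part of the job. There is more than one size of the guard; the job needs the larger.

How it is judged:
By the outcome, as a careful person would: the job done as asked, in the order asked, and still so for the second after the job is handed in, with the robot touching nothing.
It also fails if it takes over 72 s, if anything falls off the work surface, if the arm or the gripper's body presses on something with over 40 N, if the wrist force passes 120 N, or if a joint passes its speed limit or range.

## Working session

There is one attempt and no reset: what is moved stays moved. The work goes in short steps, Python scripts to look and compute and a tool call to move; the robot and the scene stay as the last step left them, time stands still between calls to the robot, and variables do not carry over. Pictures are saved under pics/ and viewed, and the job is handed in when it is done.

Besides the shell and the picture viewer there is one more tool, called after ">>>" as name(argument=value, ...), one argument or row to a line, values as JSON. carry_out: Moves the arm, as the interface text tells. Its arguments: {"type":"object","properties":{"slide":{"type":"array","items":{"type":"array","items":{"type":"number"}}},"yaw":{"type":"array","items":{"type":"number"}},"claw":{"type":"array","items":{"type":"number"}},"newtons":{"type":"number"}},"required":["slide","yaw","claw"]}

```bash
ls; mkdir -p pics
cat > h.py <<'E'
import numpy as np, cv2, json
from bench import arm
def grab(n,save=None):
    f=arm.grab_frame(n)
    np.savez('last_%s.npz'%n,**{k:np.array(v) for k,v in f.items()})
    if save: cv2.imwrite('pics/'+save,cv2.cvtColor(f['color'],cv2.COLOR_RGB2BGR))
    return f
def load(n): 
    d=np.load('last_%s.npz'%n); return {k:d[k] for k in d.files}
def K(f):
    fl=200/np.tan(np.radians(float(f['vertical_fov']))/2)
    return np.array([[fl,0,float(f['cx'])],[0,fl,float(f['cy'])],[0,0,1]])
def proj(f,P):
    E=np.array(f['extrinsics']); P=np.atleast_2d(np.array(P,float))
    r,_=cv2.Rodrigues(E[:3,:3])
    return cv2.projectPoints(P,r,E[:3,3],K(f),np.array(f['distortion'],float))[0].reshape(-1,2)
def atz(f,px,z):
    E=np.array(f['extrinsics']); px=np.atleast_2d(np.array(px,float))
    n=cv2.undistortPoints(px.reshape(-1,1,2),K(f),np.array(f['distortion'],float),criteria=None) if 0 else cv2.undistortPointsIter(px.reshape(-1,1,2),K(f),np.array(f['distortion'],float),None,None,(3,50,1e-9))
    n=n.reshape(-1,2); R=E[:3,:3]; c=-R.T@E[:3,3]
    d=np.c_[n,np.ones(len(n))]@R
    return c+d*((np.broadcast_to(z,len(n))-c[2])/d[:,2])[:,None]
def crop(f,x0,y0,x1,y1,s,name):
    c=f['color'][y0:y1,x0:x1]; c=cv2.resize(c,None,fx=s,fy=s,interpolation=cv2.INTER_CUBIC)
    cv2.imwrite('pics/'+name,cv2.cvtColor(c,cv2.COLOR_RGB2BGR))
E
python3 - <<'E'
from h import *
for n in('scene','top'):
    f=grab(n,n+'0.png'); print(n,f['vertical_fov'],f['cx'],f['cy'],f['distortion']); E=np.array(f['extrinsics']); print(E.round(3), -E[:3,:3].T@E[:3,3])
print(arm.sense())
E
```

```text
pics
scene 52.59191680159102 323.86998076226257 203.8425398888354 [-0.03009325  0.          0.          0.          0.        ]
[[-3.130000e-01  9.500000e-01 -1.400000e-02  8.639800e+01]
 [ 7.880000e-01  2.510000e-01 -5.620000e-01 -3.749370e+02]
 [-5.300000e-01 -1.870000e-01 -8.270000e-01  1.854372e+03]
 [ 0.000000e+00  0.000000e+00  0.000000e+00  1.000000e+00]] [1305.45579598  358.42539465 1324.40651286]
top 51.0176459069887 317.7413345858506 194.77352899210717 [0.0160478 0.        0.        0.        0.       ]
[[-1.500000e-02 -9.990000e-01 -2.800000e-02  1.274750e+02]
 [-9.900000e-01  1.900000e-02 -1.380000e-01  5.601010e+02]
 [ 1.380000e-01  2.500000e-02 -9.900000e-01  1.257116e+03]
 [ 0.000000e+00  0.000000e+00  0.000000e+00  1.000000e+00]] [ 383.01169958   84.86819328 1325.29387265]
{'t': 0.1, 'joint_positions': array([ 1.19284556e+00,  8.79199909e-02,  1.37207577e+00,  7.01073392e-06,
        1.68355439e+00, -1.03107715e-01]), 'qd': array([-0.00130678, -0.0016228 , -0.00278772,  0.00029395,  0.0016458 ,
        0.00052652]), 'joint_torque': array([ 2.13512874e-03, -3.41251194e+01, -3.03301978e+01,  7.19481683e-02,
        3.04257427e-02, -8.30050294e-05]), 'tool_pos': array([149.10015957, 528.91796316, 204.4138069 ]), 'orientation': array([ 0.70027299,  0.09619425,  0.7006075 , -0.09753738]), 'ft_force': array([ 0.1954691 , -0.06419235, -1.05101202]), 'ft_torque': array([-0.00159147, -0.00171439, -0.00327272]), 'finger_gap': 1.0035558785217937}
```

View pics/top0.png

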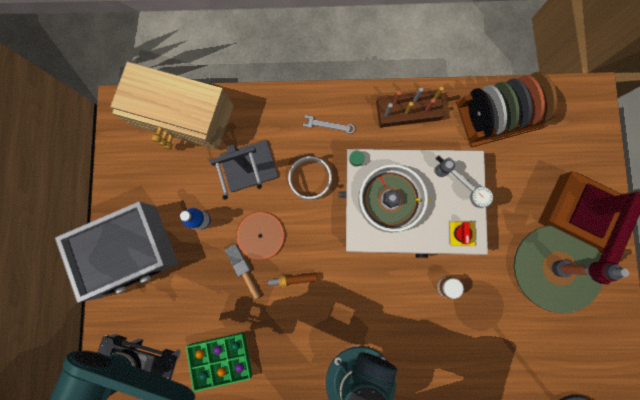

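View pics/scene0.png

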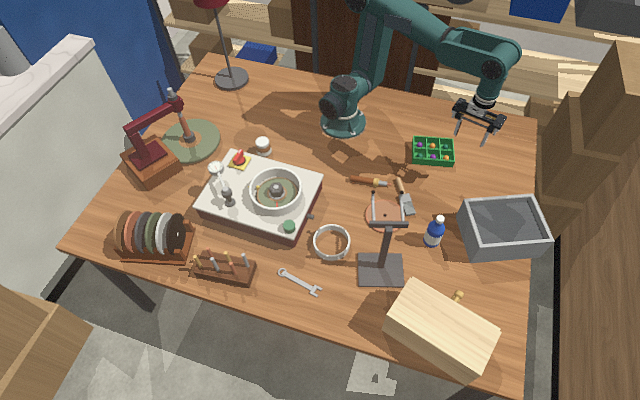

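The top picture shows the deck at (347,150)-(487,253), with a hoop round the lap at (393,197). A second, smaller and thinner hoop lies on the bench at (310,178). The task's guard stands round the lap and is the larger, so it's the one at (393,197). The isolator is at (463,233), the gauge at (482,197) and the twin hook at (243,168). I'll confirm these in crops.

Run:
```python
from h import *
f=load('top'); crop(f,335,140,500,265,4.8,'t_m.png'); crop(f,190,120,350,230,4.8,'t_h.png')
f=load('scene'); crop(f,185,140,335,245,5,'s_m.png'); crop(f,300,170,430,300,4.5,'s_h.png')
```

```text
(no output)
```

View pics/t_m.png

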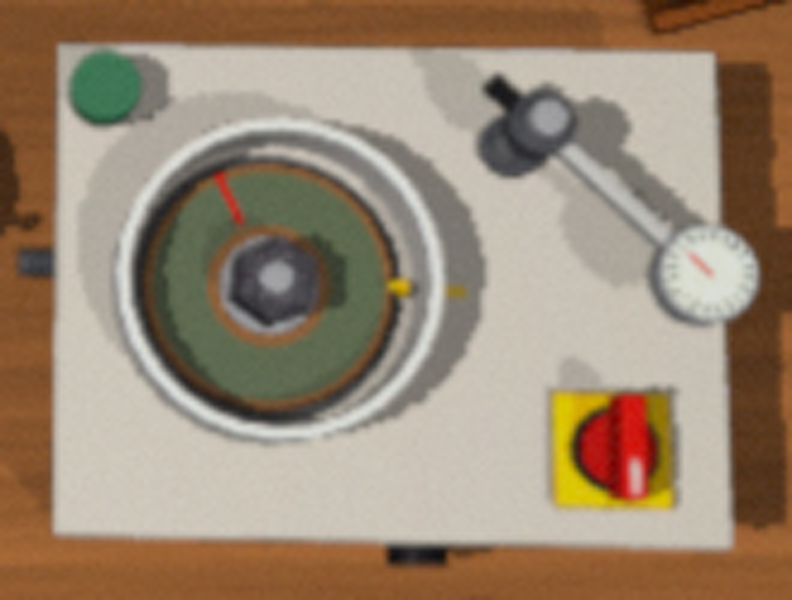

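View pics/t_h.png

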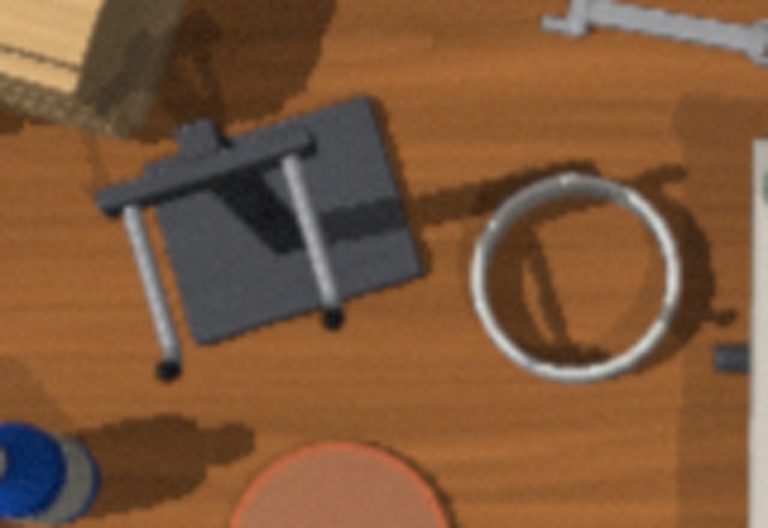

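View pics/s_m.png

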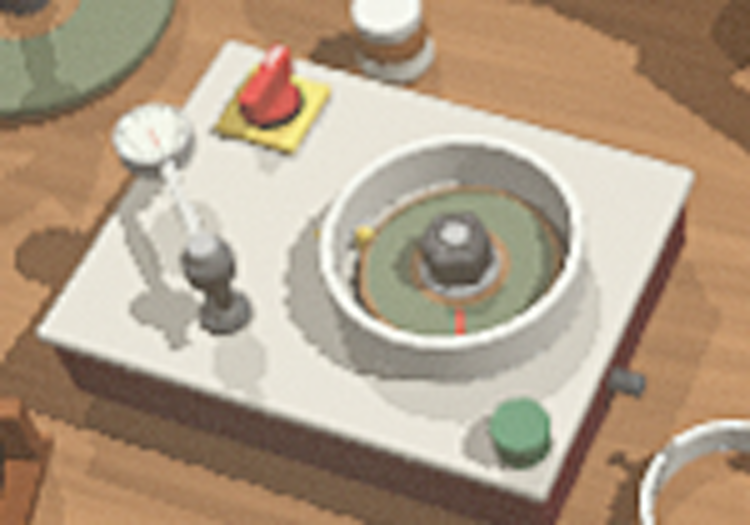

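View pics/s_h.png

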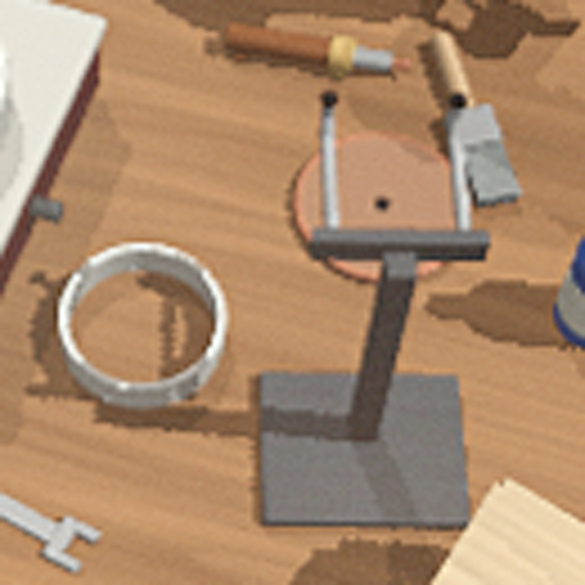

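The t_m crop confirms the larger hoop round the lap. The red line is at crop (228,197), the pointer at (398,287), the isolator bar is lying along machine x, and the gauge is parked at (705,273). In t_h the prong balls are at (168,369) and (333,317). Next I'll fit the poses using both cameras.

```bash
cat > fit.py <<'E'
from h import *
from scipy.optimize import least_squares
T=load('top');S=load('scene')
def ct(p): return np.array(p,float)/4.8+np.array([335,140])
def cth(p): return np.array(p,float)/4.8+np.array([190,120])
def cs(p): return np.array(p,float)/5+np.array([185,140])
def csh(p): return np.array(p,float)/4.5+np.array([300,170])
def tf(q,P):
    P=np.atleast_2d(np.array(P,float)); c,s=np.cos(q[2]),np.sin(q[2])
    return np.c_[P[:,0]*c-P[:,1]*s+q[0],P[:,0]*s+P[:,1]*c+q[1],P[:,2]]
def fit(obj,t,s,q0):
    def r(q):
        W=tf(q,[o for o in obj]); out=[]
        pt=proj(T,W);ps=proj(S,W)
        for i in range(len(obj)):
            if t[i] is not None: out+=list(pt[i]-t[i])
            if s[i] is not None: out+=list(ps[i]-s[i])
        return np.array(out)
    k=least_squares(r,q0); return k.x,r(k.x)
# deck: top image left = +y, up=+x
# corners: far-left (153,128), far-right(153,-278), near-right(-153,-278), near-left(-153,128)
o=[(153,128,100),(153,-278,100),(-153,-278,100),(-153,128,100),(0,-72,121)]
t=[ct((57,43)),ct((715,52)),ct((732,547)),ct((53,533)),None]
s=[cs((545,500)),cs((38,335)),cs((230,42)),cs((693,177)),None]
qm,r=fit(o,t,s,[500,0,0]); print('machine',qm,r.round(1))
o=[(-106,45,296),(-106,-45,296),(0,60,278),(0,-60,278)]
t=[cth((168,369)),cth((333,317)),None,None]
s=[csh((457,101)),csh((330,99)),None,None]
qh,r=fit(o,t,s,[550,350,0.2]); print('hook',qh,r.round(1))
np.save('qm.npy',qm);np.save('qh.npy',qh)
print('ptr',proj(T,tf(qm,[(0,-72,118)])),proj(S,tf(qm,[(0,-72,118)])), ct((390,287)),cs((365,240)))
print('hub',proj(T,tf(qm,[(0,0,148)])),ct((277,277)),proj(S,tf(qm,[(0,0,148)])),cs((455,235)))
print('iso',proj(T,tf(qm,[(-95,-205,148)])),ct((632,440)))
print('red line', atz(T,[ct((217,174)),ct((241,222))],114), )
L=atz(T,[ct((217,174)),ct((241,222))],114); d=L[0]-tf(qm,[(0,0,114)])[0]; print('lap',np.degrees(np.arctan2(d[1],d[0])-qm[2]+np.pi/2), np.hypot(*d[:2]))
d=L[0]-L[1];print(np.degrees(np.arctan2(d[1],d[0])-qm[2]+np.pi/2))
L=atz(S,[cs((460,333)),cs((458,310))],114); d=L[0]-tf(qm,[(0,0,114)])[0]; print('lapS',np.degrees(np.arctan2(d[1],d[0])-qm[2]+np.pi/2), np.hypot(*d[:2]))
for nm,f,p in (('T',T,ct((708,272))),('S',S,cs((155,133)))):
    g=atz(f,[p],174)[0]; pv=tf(qm,[(90,-150,0)])[0]; d=g-pv
    print('gauge',nm,g,np.hypot(*d[:2]),np.arctan2(d[1],d[0])-qm[2]-2.367+0*np.pi)
# guard: circle top z 150: extreme points of outer edge in top crop
from scipy.optimize import least_squares
a=np.linspace(0,2*np.pi,200)
for z,img,nm in((150,T,'T'),(150,S,'S')):
    c=img['color'].copy()
    P=proj(img,np.c_[qm[0]+96*np.cos(a),qm[1]+96*np.sin(a),0*a+z])
    P2=proj(img,np.c_[qm[0]+88*np.cos(a),qm[1]+88*np.sin(a),0*a+z])
    x0,y0=P.min(0).astype(int)-12; x1,y1=P.max(0).astype(int)+12
    big=cv2.resize(c[y0:y1,x0:x1],None,fx=6,fy=6,interpolation=cv2.INTER_CUBIC)
    for Q in(P,P2): cv2.polylines(big,[((Q-[x0,y0]+.5)*6-.5).round().astype(np.int32)],True,(255,0,255),1)
    cv2.imwrite('pics/guard%s.png'%nm,big[:,:,::-1])
E
python3 fit.py
```

```text
machine [ 5.36127755e+02 -9.38433417e+01 -3.63402491e-02] [-0.6 -1.  -0.4 -0.6 -0.  -1.1 -0.9 -0.6  0.   0.3 -0.4 -0.8 -0.9  0.1
  0.6 -1.5]
hook [6.41858393e+02 3.30762248e+02 2.90247289e-01] [-0.4 -0.6  0.1 -1.1 -0.3 -0.7 -0.4 -1.1]
ptr [[415.42242807 199.05874951]] [[259.51212509 187.10297287]] [416.25       199.79166667] [258. 188.]
hub [[391.84055844 197.26053475]] [392.70833333 197.70833333] [[276.27243418 187.54605116]] [276. 187.]
iso [[466.46744533 232.53637643]] [466.66666667 231.66666667]
red line [[603.12279613 -67.63898543 114.        ]
 [573.24992478 -81.07717845 114.        ]]
lap 113.44453641912398 71.93749902556299
116.30255223424908
lapS 112.98757253667543 60.38300251293832
gauge T [ 529.68726483 -336.41269718  174.        ] 127.51697371026691 -4.695353710923152
gauge S [ 531.20423782 -332.97210193  174.        ] 124.03091959708001 -4.706560441449033
```

```bash
sed -i 's#/4.8+np#/4.8-.4+np#; s#/5+np#/5-.4+np#; s#/4.5+np#/4.5-.4+np#' fit.py; python3 fit.py
cat >> h.py <<'E'
from scipy.spatial.transform import Rotation as Rn
def R_(q): return Rn.from_quat([q[1],q[2],q[3],q[0]]).as_matrix()
def pose():
    s=arm.sense(); return s,np.array(s['tool_pos']),R_(s['orientation'])
def show():
    s,p,R=pose(); print('t',s['t'],'p',p.round(1),'jaw',round(float(np.degrees(np.arctan2(R[1,1],R[0,1]))),1),'gap',round(s['finger_gap']*94,1),'F',s['ft_force'].round(1),'q',s['joint_positions'].round(2)); return s,p,R
def rel(target,jaw):
    """print tool-axes slide needed [m] and yaw needed [units], jaw deg modulo 180"""
    s,p,R=pose(); d=R.T@(np.array(target)-p)/1000
    a=np.degrees(np.arctan2(R[1,1],R[0,1])); dj=(jaw-a+90)%180-90
    # sign: +rot about tool x (down) is clockwise seen from above
    print('slide',d.round(4),'yaw units',round(-dj/5,2),'alt',round((-dj-np.sign(-dj)*180)/5,2))
E
python3 - <<'E'
from h import *
s,p,R=show(); print(R.round(3))
f=load('top'); print('bottle',atz(f,[(191,217)],160))
import numpy as np
qm=np.load('qm.npy');qh=np.load('qh.npy')
def tf(q,P):
    c,s=np.cos(q[2]),np.sin(q[2]); return np.array([P[0]*c-P[1]*s+q[0],P[0]*s+P[1]*c+q[1]]).round(1)
print('iso',tf(qm,(-95,-205)),'pivot',tf(qm,(90,-150)),'hub',qm[:2],'deg',np.degrees([qm[2],qh[2]]))
E
```

```text
machine [ 5.36720876e+02 -9.37547298e+01 -3.62229882e-02] [-0.2 -0.8 -0.1 -0.1  0.3 -0.9 -0.5 -0.1  0.4  0.5 -0.1 -0.3 -0.6  0.3
  1.  -1. ]
hook [6.42242441e+02 3.30809775e+02 2.90578001e-01] [-0.  -0.4  0.5 -0.6  0.1 -0.5 -0.1 -0.6]
ptr [[415.38163385 198.85246658]] [[259.46980321 187.23265524]] [415.85       199.39166667] [257.6 187.6]
hub [[391.80058072 197.05262837]] [392.30833333 197.30833333] [[276.23372694 187.67761985]] [275.6 186.6]
iso [[466.42482345 232.31340797]] [466.26666667 231.26666667]
red line [[604.33437121 -66.51726015 114.        ]
 [574.45222039 -79.96197369 114.        ]]
lap 114.01700795359996 72.89351510058276
116.29957502698507
lapS 111.6482557249287 57.989295199578784
gauge T [ 530.81087191 -335.41126402  174.        ] 126.51880931987522 -4.697719978598201
gauge S [ 529.92701696 -335.26901332  174.        ] 127.0530104812904 -4.703386053537397
t 0.1 p [149.1 528.9 204.4] jaw 74.3 gap 94.3 F [ 0.2 -0.1 -1.1] q [ 1.19  0.09  1.37  0.    1.68 -0.1 ]
[[-0.001  0.271  0.962]
 [-0.002  0.962 -0.271]
 [-1.    -0.002 -0.   ]]
bottle [[489.44201312 471.47392145 160.        ]]
iso [ 434.4 -295.2] pivot [ 621.2 -246.9] hub [536.72087558 -93.75472979] deg [-2.07542435 16.6488931 ]
```

View pics/guardT.png

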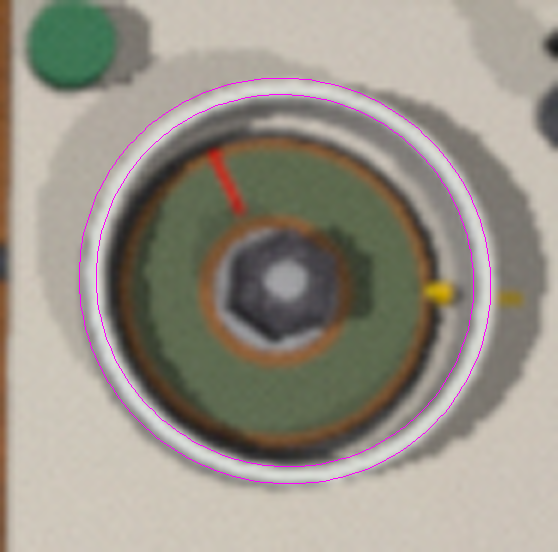

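View pics/guardS.png

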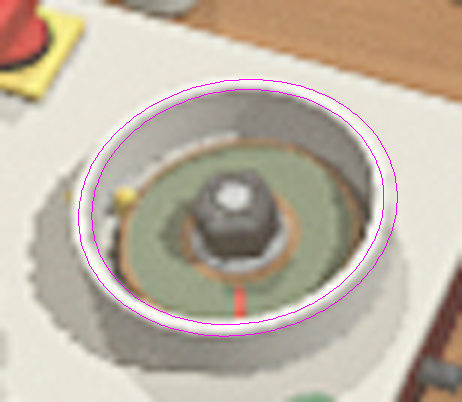

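Both fitted rings lie on the guard, so it is concentric with the lap within about 1.5 mm, and it is the larger hoop. I'll start towards the isolator.

```bash
cat >> h.py <<'E'
def plan(wps,start=None,step=40.,ustep=1.0):
    """wps: list of (x,y,z,total_jaw_change_deg from previous (ccw+)). prints rows"""
    s,p,R=pose(); a0=np.degrees(np.arctan2(R[1,1],R[0,1]))
    rows=[]
    cur=p.copy()
    for x,y,z,dj in wps:
        t=np.array([x,y,z],float); n=int(max(np.ceil(np.linalg.norm(t-cur)/step),np.ceil(abs(dj)/5/ustep),1))
        for i in range(n):
            rows.append(((R.T@((t-cur)/n/1000)).round(4),round(-dj/n/5,3)))
            R=R@Rn.from_rotvec([np.radians(-dj/n),0,0]).as_matrix()
        cur=t
    for k in range(0,len(rows),10):
        b=rows[k:k+10]; print(len(b),'slide',[list(map(float,r[0])) for r in b],'yaw',[r[1] for r in b])
E
python3 - <<'E'
from h import *
plan([(434,-295,215,13.7)])
E
```

```text
10 slide [[-0.0004, -0.0325, 0.0226], [-0.0004, -0.0328, 0.0223], [-0.0004, -0.033, 0.0219], [-0.0004, -0.0333, 0.0216], [-0.0004, -0.0335, 0.0212], [-0.0004, -0.0337, 0.0208], [-0.0004, -0.0339, 0.0205], [-0.0004, -0.0342, 0.0201], [-0.0004, -0.0344, 0.0197], [-0.0004, -0.0346, 0.0193]] yaw [-0.125, -0.125, -0.125, -0.125, -0.125, -0.125, -0.125, -0.125, -0.125, -0.125]
10 slide [[-0.0004, -0.0348, 0.019], [-0.0004, -0.035, 0.0186], [-0.0004, -0.0352, 0.0182], [-0.0004, -0.0354, 0.0178], [-0.0004, -0.0356, 0.0174], [-0.0004, -0.0358, 0.017], [-0.0004, -0.036, 0.0167], [-0.0004, -0.0361, 0.0163], [-0.0004, -0.0363, 0.0159], [-0.0004, -0.0365, 0.0155]] yaw [-0.125, -0.125, -0.125, -0.125, -0.125, -0.125, -0.125, -0.125, -0.125, -0.125]
2 slide [[-0.0004, -0.0366, 0.0151], [-0.0004, -0.0368, 0.0147]] yaw [-0.125, -0.125]
```

>>> carry_out(
  slide=[
    [0, -0.0325, 0.0225],
    [0, -0.033, 0.0225],
    [0, -0.033, 0.022],
    [0, -0.0335, 0.0215],
    [0, -0.0335, 0.021],
    [0, -0.0335, 0.021],
    [0, -0.034, 0.0205],
    [0, -0.034, 0.02],
    [0, -0.0345, 0.02],
    [0, -0.0345, 0.0195],
  ],
  yaw=[-0.12, -0.12, -0.12, -0.12, -0.12, -0.12, -0.12, -0.12, -0.12, -0.12],
  claw=[0.06, 0.06, 0.06, 0.06, 0.06, 0.06, 0.06, 0.06, 0.06, 0.06],
)

```text
t: 0.93
tool_pos: [279.3, 143.6, 196.7]
orientation: [0.703, 0.047, 0.708, -0.057]
ft_force: [0.9, -0.1, 1.2]
finger_gap: 0.638
```

Run:
```python
from h import *
show(); s,p,R=pose(); a=np.degrees(np.arctan2(R[1,1],R[0,1]))
plan([(434,-295,180,87.9-a)])
```

```text
t 0.9333 p [279.3 143.6 196.7] jaw 81.6 gap 60.0 F [ 0.9 -0.1  1.2] q [ 0.31 -0.45  1.84 -0.01  1.76 -1.12]
10 slide [[0.0018, -0.0342, 0.0181], [0.0018, -0.0344, 0.0178], [0.0018, -0.0346, 0.0175], [0.0018, -0.0347, 0.0172], [0.0018, -0.0349, 0.0168], [0.0018, -0.035, 0.0165], [0.0018, -0.0352, 0.0162], [0.0018, -0.0353, 0.0159], [0.0018, -0.0355, 0.0155], [0.0018, -0.0356, 0.0152]] yaw [np.float64(-0.105), np.float64(-0.105), np.float64(-0.105), np.float64(-0.105), np.float64(-0.105), np.float64(-0.105), np.float64(-0.105), np.float64(-0.105), np.float64(-0.105), np.float64(-0.105)]
2 slide [[0.0018, -0.0358, 0.0149], [0.0018, -0.0359, 0.0146]] yaw [np.float64(-0.105), np.float64(-0.105)]
```

>>> carry_out(
  slide=[
    [0, -0.0345, 0.018],
    [0, -0.0345, 0.018],
    [0, -0.0345, 0.0175],
    [0, -0.0345, 0.017],
    [0, -0.035, 0.017],
    [0, -0.035, 0.0165],
    [0, -0.035, 0.016],
    [0, -0.0355, 0.016],
    [0, -0.0355, 0.0155],
    [0, -0.0355, 0.015],
  ],
  yaw=[-0.12, -0.12, -0.12, -0.12, -0.12, -0.12, -0.12, -0.12, -0.12, -0.12],
  claw=[0.06, 0.06, 0.06, 0.06, 0.06, 0.06, 0.06, 0.06, 0.06, 0.06],
)

```text
t: 1.77
tool_pos: [408.9, -240.8, 198.0]
orientation: [0.706, 0.011, 0.708, -0.019]
ft_force: [1.1, 0.3, 0.4]
finger_gap: 0.639
```

Run:
```python
from h import *
show(); rel((434.4,-295.2,123),87.9)
```

```text
t 1.7667 p [ 408.9 -240.8  198. ] jaw 87.6 gap 60.0 F [1.1 0.3 0.4] q [-0.64 -0.08  1.56 -0.01  1.67 -2.17]
slide [ 0.0754 -0.0525  0.028 ] yaw units -0.06 alt 35.94
```

>>> carry_out(
  slide=[
    [0, -0.026, 0.014],
    [0, -0.026, 0.014],
    [0.01, 0, 0],
    [0.02, 0, 0],
    [0.022, 0, 0],
    [0.02, 0, 0],
    [0.003, 0, 0],
    [0, 0, 0],
    [0, 0, 0],
    [0, 0, 0],
  ],
  yaw=[0, 0, 0, 0, 0, 0, 0, 0, 0, 0],
  claw=[0.06, 0.06, 0.06, 0.06, 0.06, 0.06, 0.06, 0.06, 0.06, 0.06],
  newtons=30,
)

```text
t: 2.6
tool_pos: [433.7, -303.3, 114.8]
orientation: [0.703, 0.016, 0.71, -0.021]
ft_force: [0.2, 0.3, -0.5]
finger_gap: 0.639
```

Run:
```python
from h import *
show(); rel((434.4,-295.2,123),87.9)
f=grab('top','t1.png'); crop(f,400,190,520,280,6.5,'t1c.png');f=grab('scene'); crop(f,185,100,285,190,7,'s1c.png')
```

```text
t 2.6 p [ 433.7 -303.3  114.8] jaw 87.0 gap 60.1 F [ 0.2  0.3 -0.5] q [-0.71  0.08  1.56 -0.01  1.51 -2.23]
slide [-0.0083  0.0081  0.0002] yaw units -0.17 alt 35.83
```

View pics/s1c.png

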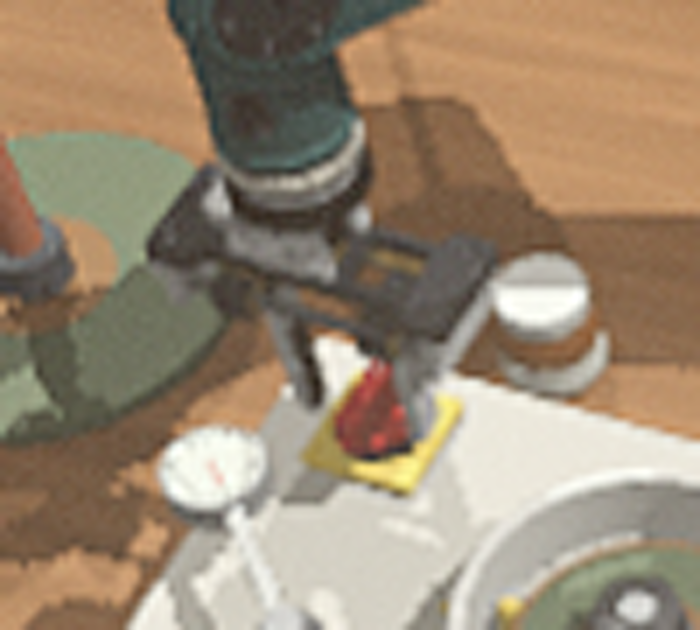

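The jaws straddle the red bar, 8 mm low and 8 mm to one side because of overshoot. I'll correct that and then close.

>>> carry_out(
  slide=[
    [-0.004, 0.004, 0],
    [-0.004, 0.003, 0],
    [0, 0.001, 0],
    [0, 0, 0],
    [0, 0, 0],
    [0, 0, 0],
    [0, 0, 0],
    [0, 0, 0],
    [0, 0, 0],
    [0, 0, 0],
  ],
  yaw=[-0.1, 0, 0, 0, 0, 0, 0, 0, 0, 0],
  claw=[0.06, 0.06, 0.06, 0.0, 0.0, 0.0, 0.0, 0.0, 0.0, 0.0],
  newtons=30,
)

```text
t: 3.53
tool_pos: [435.3, -297.0, 126.8]
orientation: [0.705, 0.01, 0.709, -0.02]
ft_force: [0.3, -11.5, -3.1]
finger_gap: 0.18
```

Run:
```python
from h import *
show(); rel((434.4,-295.2,123),87.9)
```

```text
t 3.5333 p [ 435.3 -297.   126.8] jaw 87.6 gap 16.9 F [  0.3 -11.5  -3.1] q [-0.7   0.06  1.55 -0.01  1.52 -2.22]
slide [ 0.0038  0.0019 -0.001 ] yaw units -0.06 alt 35.94
```

>>> carry_out(
  slide=[
    [0, 0, 0],
    [0, 0, 0],
    [0, 0, 0],
    [0, 0, 0],
    [0, 0, 0],
    [0, 0, 0],
    [0, 0, 0],
    [0, 0, 0],
    [0, 0, 0],
    [0, 0, 0],
  ],
  yaw=[0.5, 1, 1, 1, 1, 1, 1, 1, 1, 0.8],
  claw=[0, 0, 0, 0, 0, 0, 0, 0, 0, 0],
)

```text
t: 4.37
tool_pos: [434.9, -298.3, 126.8]
orientation: [0.638, 0.3, 0.638, -0.31]
ft_force: [0.7, -1.1, 0.8]
finger_gap: 0.165
```

Run:
```python
from h import *
show(); rel((434.4,-295.2,125),-2.1)
```

```text
t 4.3667 p [ 434.9 -298.3  126.8] jaw 38.9 gap 15.5 F [ 0.7 -1.1  0.8] q [-0.7   0.06  1.55 -0.01  1.52 -1.38]
slide [ 0.0018  0.0016 -0.0028] yaw units 8.19 alt -27.81
```

>>> carry_out(
  slide=[
    [0, 0, 0],
    [0, 0, 0],
    [0, 0, 0],
    [0, 0, 0],
    [0, 0, 0],
    [0, 0, 0],
    [0, 0, 0],
    [0, 0, 0],
    [0, 0, 0],
    [0, 0, 0],
  ],
  yaw=[1, 1, 1, 1, 1, 1, 1, 0.7, 0.6, 0.6],
  claw=[0, 0, 0, 0, 0, 0, 0, 0, 0, 0],
)

```text
t: 5.2
tool_pos: [434.2, -298.3, 126.8]
orientation: [-0.465, -0.529, -0.464, 0.537]
ft_force: [0.8, 0.0, -0.2]
finger_gap: 0.176
```

Run:
```python
from h import *
s,_,_=show(); print(s['ft_torque']); rel((434.4,-295.2,125),-2.1)
```

```text
t 5.2 p [ 434.2 -298.3  126.8] jaw -7.8 gap 16.6 F [ 0.8  0.  -0.2] q [-0.7   0.07  1.55 -0.01  1.53 -0.57]
[0.10715283 0.07739327 0.82634131]
slide [ 0.0018 -0.0002 -0.0031] yaw units -1.14 alt 34.86
```

>>> carry_out(
  slide=[
    [0, 0, 0],
    [0, 0, 0],
    [0, 0, 0],
    [0, 0, 0],
    [-0.02, 0, 0],
    [-0.03, 0, 0],
    [-0.03, 0, 0],
    [-0.02, 0, 0],
    [-0.01, 0, 0],
    [0, 0, 0],
  ],
  yaw=[0, 0, 0, 0, 0, 0, -0.2, -0.2, 0, 0],
  claw=[0.04, 0.04, 0.04, 0.04, 0.04, 0.04, 0.04, 0.04, 0.04, 0.04],
)

```text
t: 6.03
tool_pos: [433.3, -296.4, 237.1]
orientation: [-0.473, -0.519, -0.478, 0.528]
ft_force: [0.7, 0.1, 0.1]
finger_gap: 0.424
```

Run:
```python
from h import *
show()
f=grab('scene'); crop(f,185,120,345,240,5,'s2c.png'); f=grab('top','t2.png')
```

```text
t 6.0333 p [ 433.3 -296.4  237.1] jaw -5.5 gap 39.9 F [0.7 0.1 0.1] q [-0.7   0.04  1.36 -0.01  1.75 -0.61]
```

View pics/s2c.png

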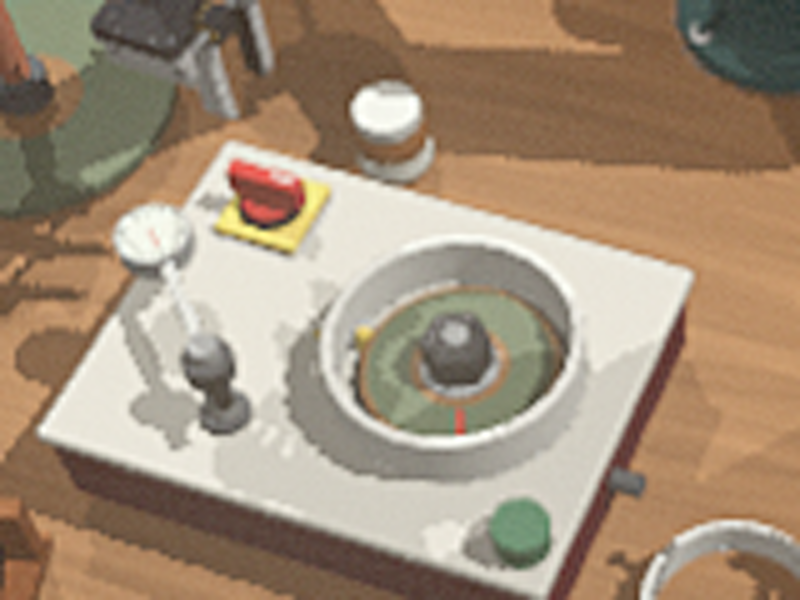

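The handle lies along the machine's y at crop (230,165)-(300,205), so it is off against its stop. Next is the guard, gripped at its front-left.

Run:
```python
from h import *
plan([(466.2,-34.7,205,-34.5)],step=33)
```

```text
9 slide [[0.0032, 0.001, -0.0292], [0.0032, -0.001, -0.0292], [0.0032, -0.0029, -0.0291], [0.0032, -0.0049, -0.0288], [0.0032, -0.0068, -0.0284], [0.0032, -0.0087, -0.0279], [0.0032, -0.0105, -0.0273], [0.0032, -0.0123, -0.0265], [0.0032, -0.0141, -0.0256]] yaw [0.767, 0.767, 0.767, 0.767, 0.767, 0.767, 0.767, 0.767, 0.767]
```

>>> carry_out(
  slide=[
    [0.003, 0.001, -0.029],
    [0.003, -0.001, -0.029],
    [0.003, -0.003, -0.029],
    [0.003, -0.005, -0.029],
    [0.003, -0.007, -0.0285],
    [0.003, -0.0085, -0.028],
    [0.003, -0.0105, -0.027],
    [0.003, -0.0125, -0.025],
    [0.002, -0.01, -0.018],
    [0, -0.003, -0.006],
  ],
  yaw=[0.77, 0.77, 0.77, 0.77, 0.77, 0.77, 0.77, 0.77, 0.5, 0.2],
  claw=[0.04, 0.04, 0.04, 0.04, 0.04, 0.04, 0.04, 0.04, 0.04, 0.04],
  newtons=55,
)

```text
t: 6.97
tool_pos: [459.7, -27.1, 183.1]
orientation: [-0.274, -0.631, -0.299, 0.661]
ft_force: [0.5, -0.3, 0.6]
finger_gap: 0.428
```

Run:
```python
from h import *
s,p,R=show(); rel((466.2,-34.7,121),-40); print('tilt',R[:,0].round(4))
```

```text
t 6.9667 p [459.7 -27.1 183.1] jaw -42.2 gap 40.2 F [ 0.5 -0.3  0.6] q [-0.19 -0.06  1.57  0.    1.69  0.55]
slide [ 0.0615  0.013  -0.0003] yaw units -0.43 alt 35.57
tilt [-0.0537  0.0142 -0.9985]
```

>>> carry_out(
  slide=[
    [0, 0.004, 0],
    [0, 0.004, 0],
    [0, 0.003, 0],
    [0, 0.002, 0],
    [0, 0, 0],
    [0, 0, 0],
    [0.01, 0, 0],
    [0.01, 0, 0],
    [0.005, 0, 0],
    [0, 0, 0],
  ],
  yaw=[-0.2, -0.2, 0, 0, 0, 0, 0, 0, 0, 0],
  claw=[0.04, 0.04, 0.04, 0.04, 0.04, 0.04, 0.04, 0.04, 0.04, 0.04],
)

```text
t: 7.8
tool_pos: [465.2, -37.9, 147.6]
orientation: [-0.284, -0.622, -0.314, 0.659]
ft_force: [0.2, -0.1, 0.4]
finger_gap: 0.425
```

Run:
```python
from h import *
s,p,R=show(); rel((466.2,-34.7,121),-40); print('tilt',R[:,0].round(4))
```

```text
t 7.8 p [465.2 -37.9 147.6] jaw -40.0 gap 39.9 F [ 0.2 -0.1  0.4] q [-0.2  -0.03  1.6   0.    1.63  0.49]
slide [ 0.0265  0.0004 -0.0039] yaw units -0.01 alt 35.99
tilt [-0.066   0.0156 -0.9977]
```

>>> carry_out(
  slide=[
    [-0.01, 0, 0],
    [-0.02, 0, 0],
    [-0.03, 0, 0],
    [-0.03, 0, 0],
    [0, 0, 0],
    [0, 0, 0],
    [0, 0, 0],
    [0, 0, 0],
    [0, 0, 0],
    [0, 0, 0],
  ],
  yaw=[0, 0, 0, 0, 0, 0, 0, 0, 0, 0],
  claw=[0.04, 0.04, 0.04, 0.04, 0.04, 0.04, 0.04, 0.04, 0.04, 0.04],
)

```text
t: 8.63
tool_pos: [469.0, -38.4, 240.5]
orientation: [-0.283, -0.62, -0.315, 0.661]
ft_force: [0.1, -0.2, -0.4]
finger_gap: 0.424
```

Run:
```python
from h import *
s,p,R=show(); rel((466.2,-34.7,121),-40); print('tilt',R[:,0].round(4))
```

```text
t 8.6333 p [469.  -38.4 240.5] jaw -40.0 gap 39.8 F [ 0.1 -0.2 -0.4] q [-0.2  -0.04  1.43  0.    1.82  0.49]
slide [ 0.1195  0.0033 -0.005 ] yaw units 0.0 alt -36.0
tilt [-0.0715  0.0168 -0.9973]
```

>>> carry_out(
  slide=[
    [0, 0, 0],
    [0, 0, 0],
    [0, 0, 0],
    [0, 0, 0],
    [0, 0, 0],
    [0, 0, 0],
    [0, 0, 0],
    [0, 0, 0],
    [0, 0, 0],
    [0, 0, 0],
  ],
  yaw=[-0.8, -0.8, -0.8, -0.8, -0.8, -0.8, -0.8, -0.8, 0, 0],
  claw=[0.04, 0.04, 0.04, 0.04, 0.04, 0.04, 0.04, 0.04, 0.04, 0.04],
)

```text
t: 9.47
tool_pos: [463.7, -37.2, 229.5]
orientation: [-0.443, -0.507, -0.498, 0.546]
ft_force: [-0.9, 0.4, -0.7]
finger_gap: 0.426
```

Run:
```python
from h import *
s,p,R=show(); rel((466.2,-34.7,121),-40); print('tilt',R[:,0].round(4),s['joint_positions'].round(4))
```

```text
t 9.4667 p [463.7 -37.2 229.5] jaw -6.4 gap 40.0 F [-0.9  0.4 -0.7] q [-0.2  -0.03  1.45  0.    1.82 -0.09]
slide [ 0.1078  0.0125 -0.0017] yaw units 6.72 alt -29.28
tilt [-0.0928  0.0211 -0.9955] [-0.2036 -0.032   1.4488  0.002   1.8201 -0.0908]
```

The tool has crept down and tilted by about 5° while "still". I'll measure that creep with an upward bias and no turn.

>>> carry_out(
  slide=[
    [-0.001, 0, 0],
    [-0.001, 0, 0],
    [-0.001, 0, 0],
    [-0.001, 0, 0],
    [-0.001, 0, 0],
    [-0.001, 0, 0],
    [-0.001, 0, 0],
    [-0.001, 0, 0],
    [-0.001, 0, 0],
    [-0.001, 0, 0],
  ],
  yaw=[0, 0, 0, 0, 0, 0, 0, 0, 0, 0],
  claw=[0.04, 0.04, 0.04, 0.04, 0.04, 0.04, 0.04, 0.04, 0.04, 0.04],
)

```text
t: 10.3
tool_pos: [464.2, -37.4, 239.4]
orientation: [-0.441, -0.508, -0.497, 0.548]
ft_force: [-0.5, -0.5, 0.2]
finger_gap: 0.424
```

Run:
```python
from h import *
s,p,R=show(); print('tilt',R[:,0].round(4),s['joint_positions'].round(4),s['qd'].round(4),s['joint_torque'].round(2))
s,p,R=show(); print('tilt',R[:,0].round(4),s['joint_positions'].round(4))
```

```text
t 10.3 p [464.2 -37.4 239.4] jaw -6.7 gap 39.8 F [-0.5 -0.5  0.2] q [-0.2  -0.03  1.43  0.    1.84 -0.09]
tilt [-0.0947  0.0215 -0.9953] [-0.2036 -0.0299  1.4274  0.002   1.8413 -0.0858] [ 0.001   0.0034 -0.0298 -0.0023  0.028   0.0019] [ 0.000e+00 -2.869e+01 -2.991e+01  8.000e-02  4.000e-01 -1.000e-02]
t 10.3 p [464.2 -37.4 239.4] jaw -6.7 gap 39.8 F [-0.5 -0.5  0.2] q [-0.2  -0.03  1.43  0.    1.84 -0.09]
tilt [-0.0947  0.0215 -0.9953] [-0.2036 -0.0299  1.4274  0.002   1.8413 -0.0858]
```

Without a turn there is no creep, so free fast turns are what cause the tilt. Outward motion seemed to reduce it, so I'll try that to straighten the tool before gripping.

>>> carry_out(
  slide=[
    [-0.0025, 0.02, -0.002],
    [-0.0035, 0.035, -0.004],
    [-0.0035, 0.035, -0.004],
    [-0.0035, 0.035, -0.004],
    [-0.0035, 0.035, -0.004],
    [-0.0035, 0.035, -0.004],
    [-0.0035, 0.035, -0.004],
    [-0.0035, 0.035, -0.004],
    [-0.002, 0.02, -0.002],
    [0, 0, 0],
  ],
  yaw=[0, 0, 0, 0, 0, 0, 0, 0, 0, 0],
  claw=[0.04, 0.04, 0.04, 0.04, 0.04, 0.04, 0.04, 0.04, 0.04, 0.04],
)

```text
t: 11.13
tool_pos: [763.4, -39.2, 238.8]
orientation: [-0.441, -0.508, -0.497, 0.548]
ft_force: [1.6, -0.5, -0.9]
finger_gap: 0.427
```

Run:
```python
from h import *
s,p,R=show(); print('tilt',R[:,0].round(4),s['joint_positions'].round(4))
print(R.round(3))
```

```text
t 11.1333 p [763.4 -39.2 238.8] jaw -6.8 gap 40.1 F [ 1.6 -0.5 -0.9] q [-0.13  0.72  0.46  0.01  2.06 -0.01]
tilt [-0.0944  0.0208 -0.9953] [-0.1293  0.7176  0.4631  0.0095  2.0572 -0.0066]
[[-0.094  0.988 -0.119]
 [ 0.021 -0.117 -0.993]
 [-0.995 -0.096 -0.009]]
```

>>> carry_out(
  slide=[
    [-0.001, 0.01, -0.001],
    [-0.001, 0.01, -0.001],
    [-0.001, 0.01, -0.001],
    [-0.001, 0.01, -0.001],
    [-0.001, 0.01, -0.001],
    [-0.001, 0.01, -0.001],
    [-0.001, 0.01, -0.001],
    [0, 0, 0],
    [0, 0, 0],
    [0, 0, 0],
  ],
  yaw=[0, 0, 0, 0, 0, 0, 0, 0, 0, 0],
  claw=[0.04, 0.04, 0.04, 0.04, 0.04, 0.04, 0.04, 0.04, 0.04, 0.04],
)

```text
t: 11.97
tool_pos: [805.4, -39.0, 222.4]
orientation: [-0.445, -0.513, -0.493, 0.544]
ft_force: [-0.8, 0.1, 0.5]
finger_gap: 0.425
```

Run:
```python
from h import *
s,p,R=show(); print('tilt',R[:,0].round(4),s['joint_positions'].round(4))
```

```text
t 11.9667 p [805.4 -39.  222.4] jaw -6.8 gap 39.9 F [-0.8  0.1  0.5] q [-0.12  0.85  0.28  0.01  2.09  0.  ]
tilt [-0.078   0.0203 -0.9967] [-1.233e-01  8.499e-01  2.786e-01  1.220e-02  2.093e+00  1.500e-03]
```

>>> carry_out(
  slide=[
    [-0.004, 0.01, -0.001],
    [-0.004, 0.01, -0.001],
    [-0.004, 0.01, -0.001],
    [-0.004, 0.01, -0.001],
    [-0.004, 0.01, -0.001],
    [-0.004, 0.01, -0.001],
    [-0.004, 0.01, -0.001],
    [-0.004, 0.01, -0.001],
    [0, 0, 0],
    [0, 0, 0],
  ],
  yaw=[0, 0, 0, 0, 0, 0, 0, 0, 0, 0],
  claw=[0.04, 0.04, 0.04, 0.04, 0.04, 0.04, 0.04, 0.04, 0.04, 0.04],
)

```text
t: 12.8
tool_pos: [828.9, -37.8, 221.9]
orientation: [0.462, 0.53, 0.476, -0.528]
ft_force: [-0.1, -1.1, 0.4]
finger_gap: 0.426
```

Run:
```python
from h import *
s,p,R=show(); print('tilt',R[:,0].round(4),s['joint_positions'].round(4))
```

```text
t 12.8 p [828.9 -37.8 221.9] jaw -6.8 gap 40.0 F [-0.1 -1.1  0.4] q [-0.12  0.85  0.27  0.02  2.03  0.01]
tilt [-0.0118  0.017  -0.9998] [-0.1204  0.8513  0.275   0.0172  2.029   0.0067]
```

The tilt is down to about 0.01. I'll do the yaw needed for the hook now, while empty, re-straighten here, and then pick and hang without any more turning.

>>> carry_out(
  slide=[
    [-0.004, -0.02, 0],
    [-0.004, -0.02, 0],
    [-0.004, -0.02, 0],
    [-0.002, 0, 0],
    [-0.002, 0, 0],
    [-0.002, 0, 0],
    [-0.002, 0, 0],
    [-0.002, 0, 0],
    [-0.002, 0, 0],
    [-0.002, 0, 0],
  ],
  yaw=[1, 1, 1, 1, 1, 1, 1, 1, 1, 1],
  claw=[0.04, 0.04, 0.04, 0.04, 0.04, 0.04, 0.04, 0.04, 0.04, 0.04],
)

```text
t: 13.63
tool_pos: [765.8, -25.1, 236.6]
orientation: [-0.178, -0.673, -0.197, 0.691]
ft_force: [0.5, -0.5, -0.3]
finger_gap: 0.426
```

Run:
```python
from h import *
s,p,R=show(); print('tilt',R[:,0].round(4),s['joint_positions'].round(4))
rel((510.4,-5.6,120),-73.4); print((R.T@[1,0,0]).round(3))
```

```text
t 13.6333 p [765.8 -25.1 236.6] jaw -59.3 gap 40.1 F [ 0.5 -0.5 -0.3] q [-0.11  0.65  0.57  0.02  1.95  0.93]
tilt [-0.0315  0.0193 -0.9993] [-0.1139  0.6491  0.5719  0.0168  1.954   0.9265]
slide [ 0.1249 -0.1434  0.2075] yaw units 2.82 alt -33.18
[-0.031  0.511 -0.859]
```

>>> carry_out(
  slide=[
    [-0.001, 0.007, -0.013],
    [-0.001, 0.006, -0.014],
    [-0.002, 0.005, -0.014],
    [-0.003, 0.003, -0.0095],
    [-0.003, 0.003, -0.0095],
    [-0.003, 0.003, -0.0095],
    [-0.003, 0.003, -0.0095],
    [-0.003, 0.003, -0.0095],
    [0, 0, 0],
    [0, 0, 0],
  ],
  yaw=[0.9, 0.9, 0.9, 0, 0, 0, 0, 0, 0, 0],
  claw=[0.04, 0.04, 0.04, 0.04, 0.04, 0.04, 0.04, 0.04, 0.04, 0.04],
)

```text
t: 14.47
tool_pos: [826.7, -23.4, 232.8]
orientation: [-0.094, -0.699, -0.107, 0.7]
ft_force: [0.9, 0.4, 0.0]
finger_gap: 0.423
```

Run:
```python
from h import *
s,p,R=show(); print('tilt',R[:,0].round(4),s['joint_positions'].round(4))
plan([(510.4,-5.6,200,0)],step=36)
```

```text
t 14.4667 p [826.7 -23.4 232.8] jaw -73.7 gap 39.8 F [0.9 0.4 0. ] q [-0.1   0.84  0.27  0.02  2.03  1.19]
tilt [-0.0042  0.019  -0.9998] [-0.1047  0.8386  0.2744  0.0206  2.0346  1.19  ]
9 slide [[0.0038, -0.0117, 0.0332], [0.0038, -0.0117, 0.0332], [0.0038, -0.0117, 0.0332], [0.0038, -0.0117, 0.0332], [0.0038, -0.0117, 0.0332], [0.0038, -0.0117, 0.0332], [0.0038, -0.0117, 0.0332], [0.0038, -0.0117, 0.0332], [0.0038, -0.0117, 0.0332]] yaw [0.0, 0.0, 0.0, 0.0, 0.0, 0.0, 0.0, 0.0, 0.0]
```

>>> carry_out(
  slide=[
    [0.003, -0.0115, 0.033],
    [0.003, -0.0115, 0.033],
    [0.003, -0.0115, 0.033],
    [0.003, -0.0115, 0.033],
    [0.003, -0.0115, 0.033],
    [0.003, -0.0115, 0.033],
    [0.003, -0.0115, 0.033],
    [0.003, -0.0115, 0.033],
    [0.002, -0.007, 0.02],
    [0, -0.0035, 0.01],
  ],
  yaw=[0, 0, 0, 0, 0, 0, 0, 0, 0, 0],
  claw=[0.04, 0.04, 0.04, 0.04, 0.04, 0.04, 0.04, 0.04, 0.04, 0.04],
)

```text
t: 15.3
tool_pos: [514.5, -8.0, 199.9]
orientation: [0.094, 0.701, 0.107, -0.698]
ft_force: [0.7, -1.2, 0.2]
finger_gap: 0.429
```

Run:
```python
from h import *
s,p,R=show(); print('tilt',R[:,0].round(4),s['joint_positions'].round(4))
rel((510.4,-5.6,121),-73.4)
```

```text
t 15.3 p [514.5  -8.  199.9] jaw -73.7 gap 40.3 F [ 0.7 -1.2  0.2] q [-0.14  0.01  1.46  0.02  1.67  1.15]
tilt [ 0.0019  0.0179 -0.9998] [-0.1381  0.0081  1.4644  0.0181  1.6697  1.1492]
slide [ 0.0789 -0.0021  0.0038] yaw units -0.05 alt 35.95
```

>>> carry_out(
  slide=[
    [0.005, -0.002, 0.002],
    [0.015, 0, 0.002],
    [0.02, 0, 0],
    [0.015, 0, 0],
    [0.008, 0, 0],
    [0.004, 0, 0],
    [0.002, 0, 0],
    [0, 0, 0],
    [0, 0, 0],
    [0, 0, 0],
  ],
  yaw=[0, 0, 0, 0, 0, 0, 0, 0, 0, 0],
  claw=[0.04, 0.04, 0.04, 0.04, 0.04, 0.04, 0.04, 0.04, 0.04, 0.04],
)

```text
t: 16.13
tool_pos: [513.9, -5.9, 137.6]
orientation: [0.097, 0.709, 0.105, -0.691]
ft_force: [0.3, 0.0, -0.6]
finger_gap: 0.426
```

Run:
```python
from h import *
s,p,R=show(); print('tilt',R[:,0].round(4))
rel((510.4,-5.6,121),-73.4)
f=grab('scene'); crop(f,220,120,340,240,5,'s3c.png')
```

```text
t 16.1333 p [513.9  -5.9 137.6] jaw -73.6 gap 40.1 F [ 0.3  0.  -0.6] q [-0.13  0.01  1.58  0.02  1.52  1.15]
tilt [ 0.0241  0.0153 -0.9996]
slide [ 0.0165 -0.0011  0.0037] yaw units -0.04 alt 35.96
```

View pics/s3c.png

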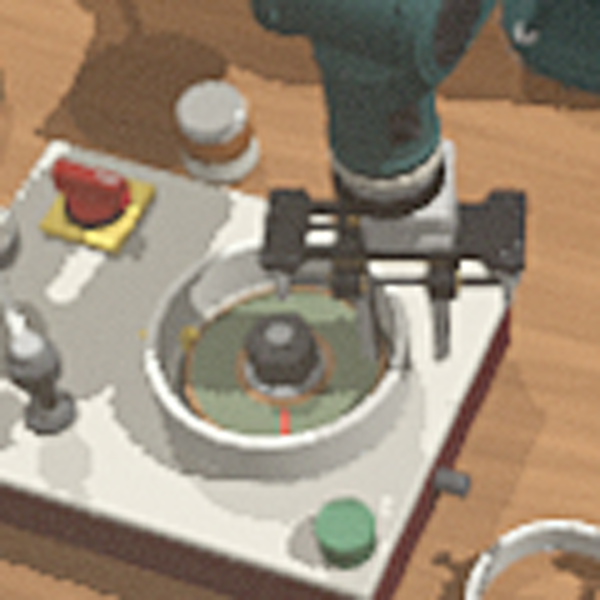

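The fingers straddle the wall at the left side. I'll descend the last 15 mm and close.

>>> carry_out(
  slide=[
    [0.006, -0.001, 0.002],
    [0.006, 0, 0.002],
    [0.003, 0, 0],
    [0, 0, 0],
    [0, 0, 0],
    [0, 0, 0],
    [0, 0, 0],
    [0, 0, 0],
    [0, 0, 0],
    [0, 0, 0],
  ],
  yaw=[0, 0, 0, 0, 0, 0, 0, 0, 0, 0],
  claw=[0.04, 0.04, 0.04, 0.04, 0, 0, 0, 0, 0, 0],
  newtons=55,
)

```text
t: 17.02
tool_pos: [511.7, -6.1, 122.8]
orientation: [0.097, 0.711, 0.105, -0.689]
ft_force: [3.1, 0.6, 1.5]
finger_gap: 0.067
```

Run:
```python
from h import *
s,p,R=show(); print('tilt',R[:,0].round(4))
plan([(510,-5,345,0)],step=30)
```

```text
t 17.0167 p [511.7  -6.1 122.8] jaw -73.6 gap 6.3 F [3.1 0.6 1.5] q [-0.14  0.01  1.62  0.02  1.49  1.15]
tilt [ 0.0298  0.0146 -0.9995]
8 slide [[-0.0278, -0.0003, -0.0007], [-0.0278, -0.0003, -0.0007], [-0.0278, -0.0003, -0.0007], [-0.0278, -0.0003, -0.0007], [-0.0278, -0.0003, -0.0007], [-0.0278, -0.0003, -0.0007], [-0.0278, -0.0003, -0.0007], [-0.0278, -0.0003, -0.0007]] yaw [0.0, 0.0, 0.0, 0.0, 0.0, 0.0, 0.0, 0.0]
```

>>> carry_out(
  slide=[
    [-0.005, 0, 0],
    [-0.01, 0, 0],
    [-0.02, 0, 0],
    [-0.025, 0, 0],
    [-0.025, 0, 0],
    [-0.025, 0, 0],
    [-0.025, 0, 0],
    [-0.025, 0, 0],
    [-0.02, 0, 0],
    [-0.01, 0, 0],
  ],
  yaw=[0, 0, 0, 0, 0, 0, 0, 0, 0, 0],
  claw=[0, 0, 0, 0, 0, 0, 0, 0, 0, 0],
)

```text
t: 17.85
tool_pos: [499.1, -7.8, 319.3]
orientation: [0.093, 0.704, 0.106, -0.696]
ft_force: [-0.3, -0.7, -1.7]
finger_gap: 0.064
```

Run:
```python
from h import *
s,p,R=show(); print('tilt',R[:,0].round(4))
f=grab('scene','s4.png'); f=grab('top','t4.png')
plan([(470,330,350,0)],step=32)
```

```text
t 17.85 p [499.1  -7.8 319.3] jaw -73.8 gap 6.0 F [-0.3 -0.7 -1.7] q [-0.14 -0.03  1.26  0.02  1.9   1.15]
tilt [ 0.0077  0.0199 -0.9998]
10 slide [[-0.0022, -0.0303, -0.006], [-0.0022, -0.0303, -0.006], [-0.0022, -0.0303, -0.006], [-0.0022, -0.0303, -0.006], [-0.0022, -0.0303, -0.006], [-0.0022, -0.0303, -0.006], [-0.0022, -0.0303, -0.006], [-0.0022, -0.0303, -0.006], [-0.0022, -0.0303, -0.006], [-0.0022, -0.0303, -0.006]] yaw [0.0, 0.0, 0.0, 0.0, 0.0, 0.0, 0.0, 0.0, 0.0, 0.0]
1 slide [[-0.0022, -0.0303, -0.006]] yaw [0.0]
```

View pics/s4.png

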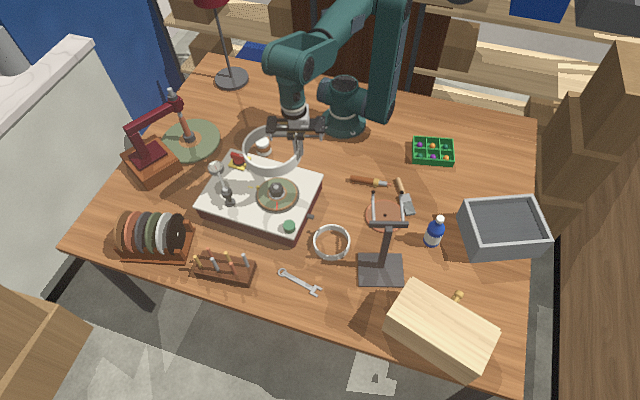

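>>> carry_out(
  slide=[
    [-0.006, -0.017, -0.0055],
    [-0.006, -0.03, -0.01],
    [-0.006, -0.034, -0.011],
    [-0.005, -0.034, -0.011],
    [-0.004, -0.034, -0.011],
    [-0.004, -0.034, -0.011],
    [-0.002, -0.034, -0.011],
    [-0.002, -0.034, -0.011],
    [0, -0.034, -0.011],
    [0, -0.025, -0.008],
  ],
  yaw=[0, 0, 0, 0, 0, 0, 0, 0, 0, 0],
  claw=[0, 0, 0, 0, 0, 0, 0, 0, 0, 0],
)

```text
t: 18.78
tool_pos: [506.0, 323.2, 348.2]
orientation: [-0.089, -0.695, -0.098, 0.707]
ft_force: [0.4, 0.8, -1.6]
finger_gap: 0.061
```

Run:
```python
from h import *
s,p,R=show(); print('tilt',R[:,0].round(4))
rel((510,387,345),-73.4)
```

```text
t 18.7833 p [506.  323.2 348.2] jaw -74.9 gap 5.8 F [ 0.4  0.8 -1.6] q [0.46 0.23 0.92 0.02 2.   1.78]
tilt [-0.0187  0.0103 -0.9998]
slide [ 0.0038 -0.0605 -0.0206] yaw units -0.3 alt 35.7
```

>>> carry_out(
  slide=[
    [0, -0.016, -0.006],
    [0, -0.015, -0.006],
    [0, -0.013, -0.004],
    [0, -0.01, -0.004],
    [0, -0.006, -0.001],
    [0, -0.001, 0],
    [0, 0, 0],
    [0, 0, 0],
    [0, 0, 0],
    [0, 0, 0],
  ],
  yaw=[-0.1, -0.1, -0.1, 0, 0, 0, 0, 0, 0, 0],
  claw=[0, 0, 0, 0, 0, 0, 0, 0, 0, 0],
)

```text
t: 19.62
tool_pos: [505.0, 394.1, 335.8]
orientation: [-0.103, -0.685, -0.105, 0.714]
ft_force: [-1.1, 0.4, -0.9]
finger_gap: 0.063
```

```bash
cat > ov.py <<'E'
from h import *
import sys
s,p,R=show(); print('tilt',R[:,0].round(4))
rel((513.3,388.2,330),-73.4)
f=grab('scene'); crop(f,310,100,450,240,5,sys.argv[1]+'s.png');f=grab('top'); crop(f,170,110,330,230,4.8,sys.argv[1]+'t.png')
E
python3 ov.py h1
```

```text
t 19.6167 p [505.  394.1 335.8] jaw -73.1 gap 5.9 F [-1.1  0.4 -0.9] q [0.56 0.35 0.81 0.02 2.03 1.85]
tilt [-0.0408 -0.0029 -0.9992]
slide [ 0.0055  0.0081 -0.0065] yaw units 0.06 alt -35.94
```

View pics/h1s.png

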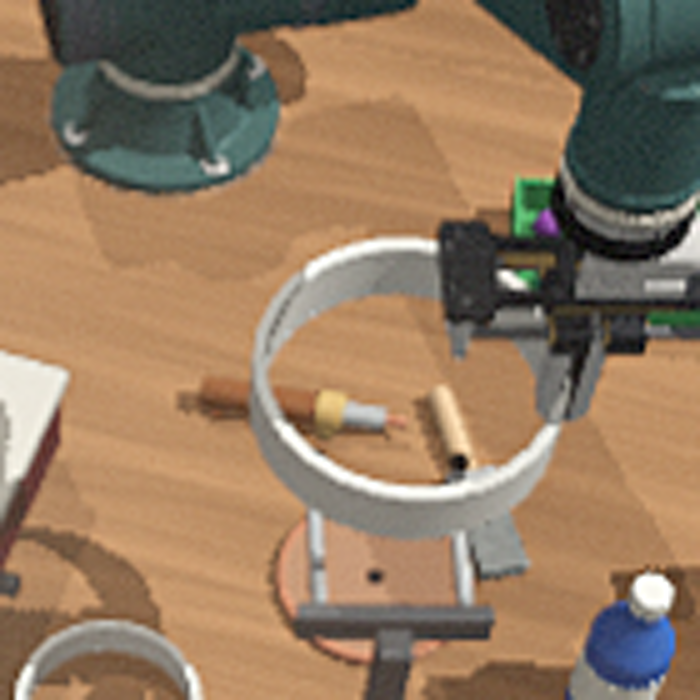

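View pics/h1t.png

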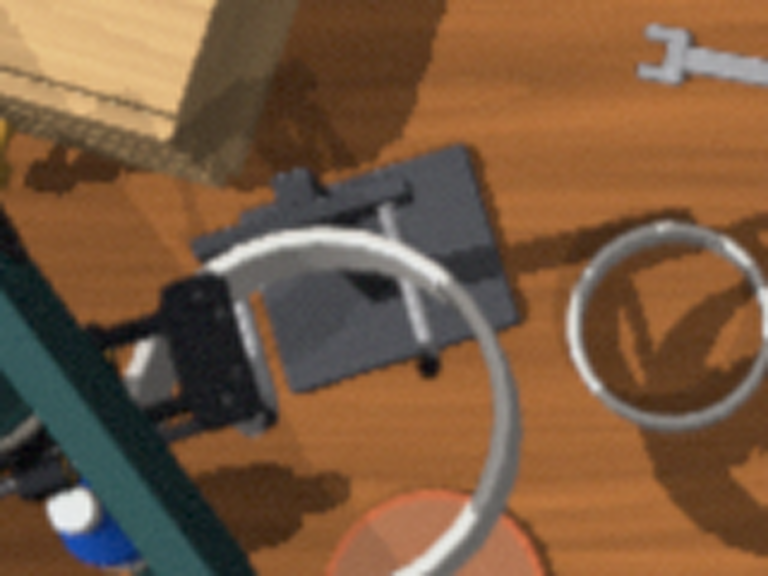

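The hoop is roughly level over both prongs. In h1t the right prong tip at (428,365) lies inside the ring, and in h1s the prongs run under the front wall at (318,520) and (462,535). I'll centre it and lower until just above contact.

>>> carry_out(
  slide=[
    [0.002, 0.004, -0.002],
    [0.006, 0.004, -0.001],
    [0.007, 0, 0],
    [0.007, 0, 0],
    [0.007, 0, 0],
    [0.004, 0, 0],
    [0.002, 0, 0],
    [0, 0, 0],
    [0, 0, 0],
    [0, 0, 0],
  ],
  yaw=[0, 0, 0, 0, 0, 0, 0, 0, 0, 0],
  claw=[0, 0, 0, 0, 0, 0, 0, 0, 0, 0],
)

```text
t: 20.55
tool_pos: [509.5, 385.0, 298.1]
orientation: [-0.102, -0.686, -0.104, 0.713]
ft_force: [0.2, -0.5, -1.1]
finger_gap: 0.062
```

```bash
sed -i 's/^rel.*$/rel((510.4,387.3,300),-73.4)/' ov.py; python3 ov.py h2
```

```text
t 20.55 p [509.5 385.  298.1] jaw -73.2 gap 5.9 F [ 0.2 -0.5 -1.1] q [0.55 0.32 0.91 0.02 1.94 1.83]
tilt [-0.0381 -0.0025 -0.9993]
slide [-0.0019 -0.0019 -0.0014] yaw units 0.04 alt -35.96
```

View pics/h2s.png

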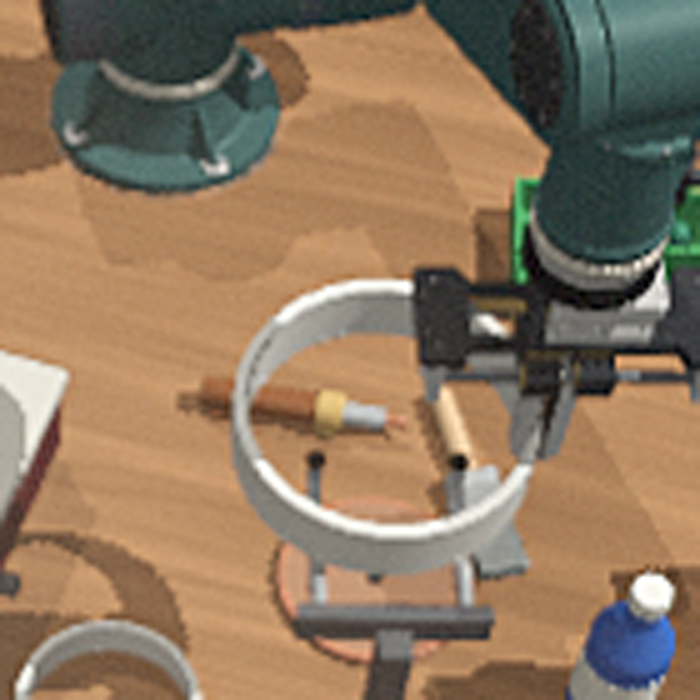

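View pics/h2t.png

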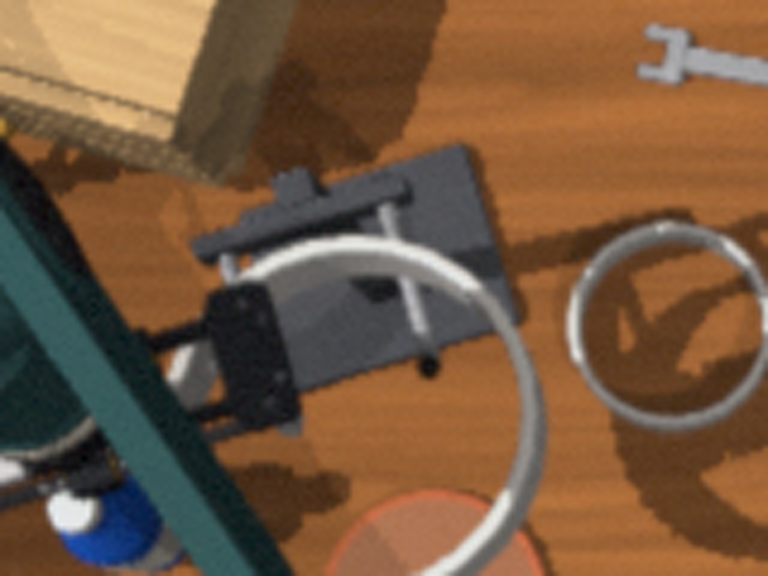

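Both prong tips are inside the hoop and it clears the crossbar. I'll lower it so the prongs tip it in the jaws, with the grip eased.

>>> carry_out(
  slide=[
    [0.003, -0.001, -0.001],
    [0.004, 0, 0],
    [0.004, 0, 0],
    [0.004, 0, 0],
    [0.004, 0, 0],
    [0.004, 0, 0],
    [0.003, 0, 0],
    [0, 0, 0],
    [0, 0, 0],
    [0, 0, 0],
  ],
  yaw=[0, 0, 0, 0, 0, 0, 0, 0, 0, 0],
  claw=[0, 0, 0, 0, 0, 0, 0, 0, 0, 0],
  newtons=30,
)

```text
t: 21.48
tool_pos: [504.7, 385.0, 284.6]
orientation: [-0.101, -0.689, -0.104, 0.71]
ft_force: [-1.4, -0.7, 1.2]
finger_gap: 0.063
```

```bash
python3 ov.py h3
```

```text
t 21.4833 p [504.7 385.  284.6] jaw -73.3 gap 5.9 F [-1.4 -0.7  1.2] q [0.55 0.3  0.96 0.02 1.9  1.84]
tilt [-3.030e-02  6.000e-04 -9.995e-01]
slide [-0.0156 -0.0007 -0.0056] yaw units 0.02 alt -35.98
```

View pics/h3s.png

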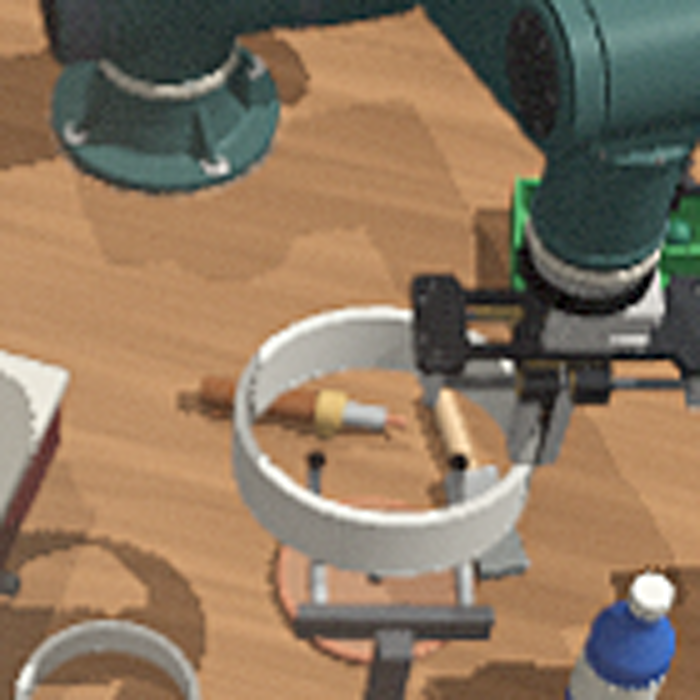

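It is pivoting gently on both prongs at about 2 N, so I'll continue lowering.

>>> carry_out(
  slide=[
    [0.006, 0, -0.002],
    [0.007, 0, -0.002],
    [0.007, 0, -0.001],
    [0.007, 0, -0.001],
    [0.007, 0, -0.001],
    [0.007, 0, -0.001],
    [0.007, 0, -0.001],
    [0.006, 0, -0.001],
    [0.003, 0, 0],
    [0, 0, 0],
  ],
  yaw=[0, 0, 0, 0, 0, 0, 0, 0, 0, 0],
  claw=[0, 0, 0, 0, 0, 0, 0, 0, 0, 0],
)

```text
t: 22.42
tool_pos: [512.1, 389.4, 228.6]
orientation: [-0.1, -0.69, -0.106, 0.709]
ft_force: [-2.0, 0.0, 5.0]
finger_gap: 0.063
```

```bash
python3 ov.py h4
```

```text
t 22.4167 p [512.1 389.4 228.6] jaw -73.2 gap 5.9 F [-2.  0.  5.] q [0.55 0.31 1.06 0.02 1.79 1.83]
tilt [-0.0268  0.0049 -0.9996]
slide [-0.0714  0.0007  0.0039] yaw units 0.03 alt -35.97
```

View pics/h4s.png

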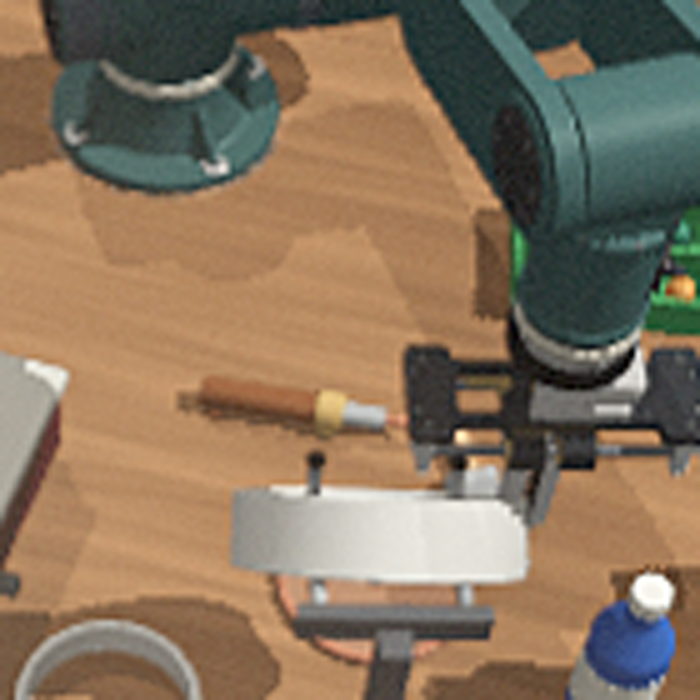

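View pics/h4t.png

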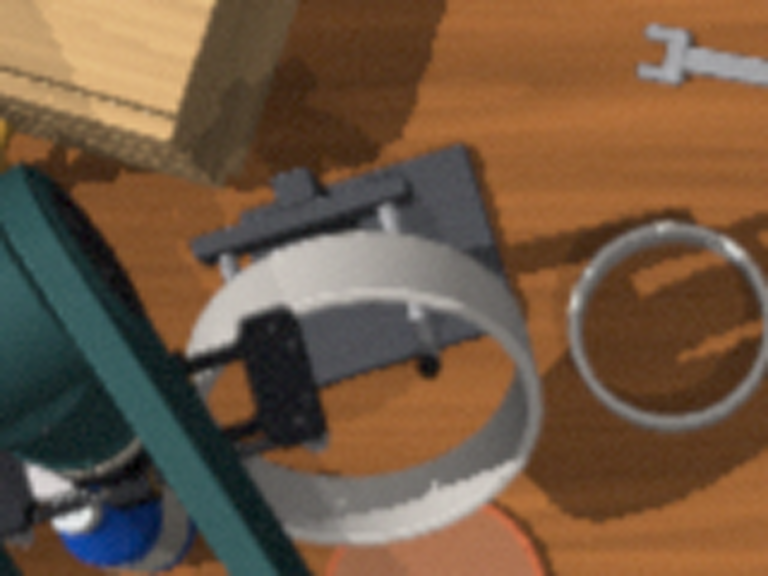

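The hoop is tipped about 45° with both prongs threaded through it. I'll go a little lower and release gently.

>>> carry_out(
  slide=[
    [0.005, 0, 0],
    [0.005, 0, 0],
    [0.001, 0, 0],
    [0, 0, 0],
    [0, 0, 0],
    [0, 0, 0],
    [0, 0, 0],
    [0, 0, 0],
    [0, 0, 0],
    [0, 0, 0],
  ],
  yaw=[0, 0, 0, 0, 0, 0, 0, 0, 0, 0],
  claw=[0, 0, 0, 0, 0.028, 0.028, 0.028, 0.028, 0.028, 0.028],
)

```text
t: 23.35
tool_pos: [513.2, 389.7, 214.8]
orientation: [-0.1, -0.69, -0.107, 0.709]
ft_force: [-0.3, -0.1, -0.3]
finger_gap: 0.297
```

```bash
python3 ov.py h5
```

```text
t 23.35 p [513.2 389.7 214.8] jaw -73.2 gap 27.9 F [-0.3 -0.1 -0.3] q [0.55 0.31 1.09 0.02 1.76 1.83]
tilt [-0.0271  0.0053 -0.9996]
slide [-0.0851  0.0004  0.0055] yaw units 0.04 alt -35.96
```

View pics/h5s.png

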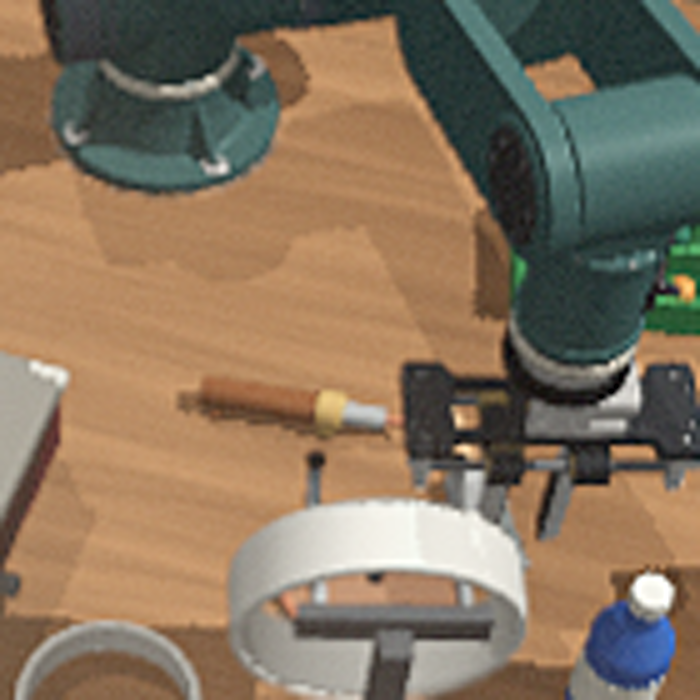

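View pics/h5t.png

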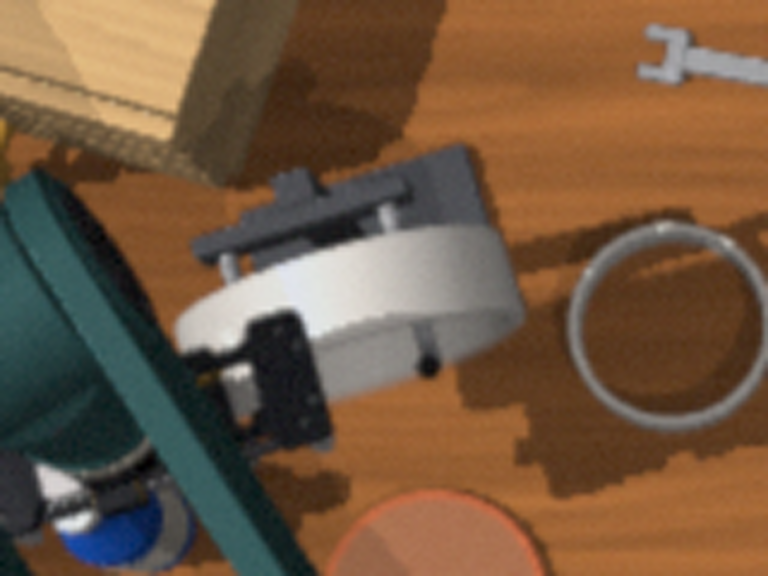

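The guard now hangs over both prongs: in h5s the prongs pass under its top wall and the crossbar shows through the ring. I'll back off and look at it, and at the lap.

>>> carry_out(
  slide=[
    [0, 0, 0.015],
    [0, 0, 0.03],
    [-0.005, 0, 0.02],
    [-0.02, 0, 0.005],
    [-0.03, 0, 0],
    [-0.03, 0, 0],
    [-0.03, 0, 0],
    [-0.01, 0, 0],
    [0, 0, 0],
    [0, 0, 0],
  ],
  yaw=[0, 0, 0, 0, 0, 0, 0, 0, 0, 0],
  claw=[0.028, 0.028, 0.028, 0.028, 0.028, 0.028, 0.06, 0.06, 0.06, 0.06],
)

```text
t: 24.28
tool_pos: [444.7, 366.7, 342.9]
orientation: [-0.101, -0.688, -0.106, 0.711]
ft_force: [0.8, 0.9, -0.3]
finger_gap: 0.547
```

```bash
python3 ov.py h6
python3 - <<'E'
from h import *
T=load('top'); crop(T,335,140,500,265,4.8,'t6m.png')
plan([(760,0,300,0)],step=38)
E
```

```text
t 24.2833 p [444.7 366.7 342.9] jaw -73.2 gap 51.4 F [ 0.8  0.9 -0.3] q [0.58 0.18 0.99 0.02 1.99 1.87]
tilt [-0.0331  0.0016 -0.9994]
slide [ 0.0408 -0.0002 -0.0701] yaw units 0.04 alt -35.96
10 slide [[0.0023, 0.034, -0.0152], [0.0023, 0.034, -0.0152], [0.0023, 0.034, -0.0152], [0.0023, 0.034, -0.0152], [0.0023, 0.034, -0.0152], [0.0023, 0.034, -0.0152], [0.0023, 0.034, -0.0152], [0.0023, 0.034, -0.0152], [0.0023, 0.034, -0.0152], [0.0023, 0.034, -0.0152]] yaw [0.0, 0.0, 0.0, 0.0, 0.0, 0.0, 0.0, 0.0, 0.0, 0.0]
3 slide [[0.0023, 0.034, -0.0152], [0.0023, 0.034, -0.0152], [0.0023, 0.034, -0.0152]] yaw [0.0, 0.0, 0.0]
```

View pics/h6s.png

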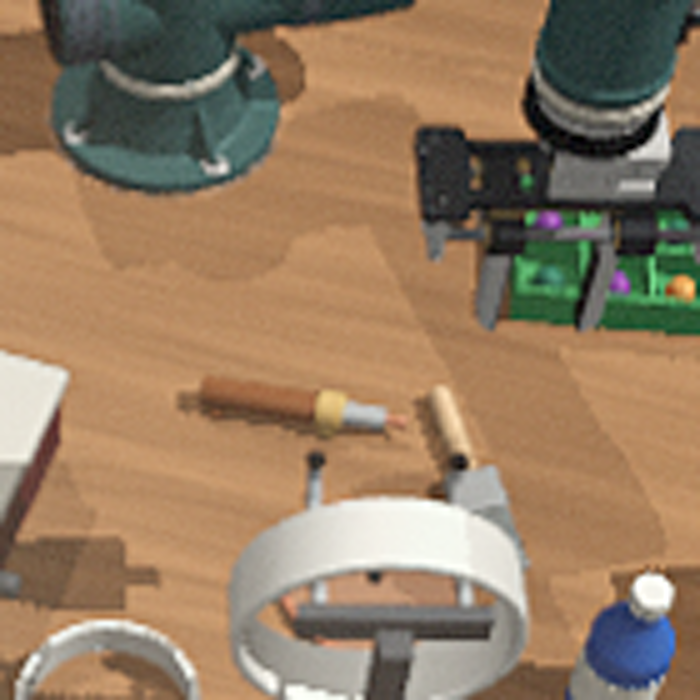

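View pics/t6m.png

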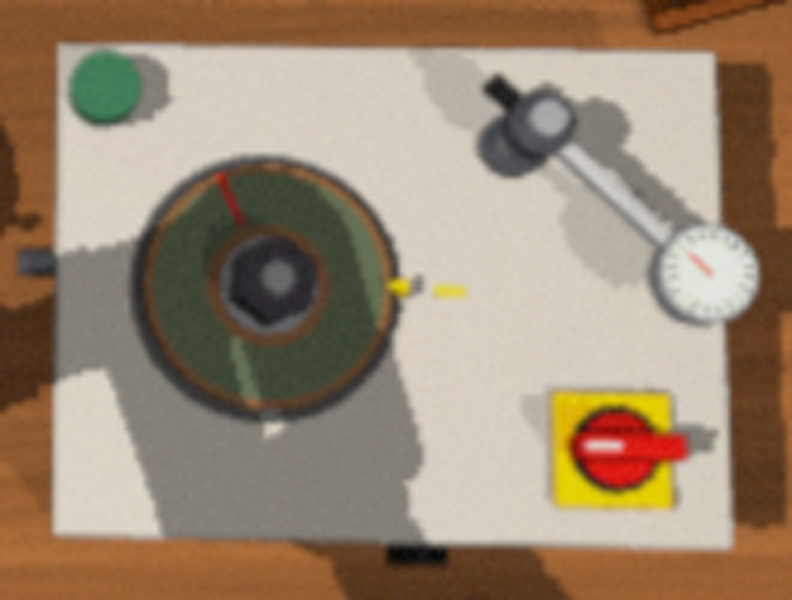

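The guard hangs steadily on both prongs and the isolator is still off. Next I'll measure the red line's angle and move away for the yaw and straightening.

```bash
cat > lapang.py <<'E'
from h import *
def lapang(f,thr=45):
    qm=np.load('qm.npy'); c=f['color'].astype(int)
    W=None
    m=(c[...,0]-c[...,1]>thr)&(c[...,0]-c[...,2]>thr)
    ys,xs=np.nonzero(m); P=atz(f,np.c_[xs,ys],114.3)
    d=P[:,:2]-qm[:2]; r=np.hypot(*d.T); k=(r>33)&(r<73)
    # weight by redness
    w=(c[ys,xs,0]-c[ys,xs,1])[k]; a=np.arctan2(d[k,1],d[k,0])-qm[2]+np.pi/2
    z=np.sum(w*np.exp(1j*a)); ok=np.abs(np.angle(np.exp(1j*(a-np.angle(z)))))<0.35
    z=np.sum(w[ok]*np.exp(1j*a[ok])); 
    print('lap deg',np.degrees(np.angle(z)).round(2),'n',ok.sum(),'spread',np.degrees(np.std(a[ok])).round(1))
E
python3 - <<'E'
from h import *
from lapang import *
T=load('top')
for t in(35,45,60,80): lapang(T,t)
plan([(790,0,300,95)],step=30)
E
```

```text
lap deg 113.4 n 28 spread 2.6
lap deg 113.36 n 19 spread 1.5
lap deg 113.16 n 12 spread 1.0
lap deg 113.42 n 9 spread 0.9
10 slide [[0.0015, 0.0237, -0.0119], [0.0015, 0.0247, -0.0098], [0.0015, 0.0255, -0.0076], [0.0015, 0.026, -0.0053], [0.0015, 0.0264, -0.0031], [0.0015, 0.0265, -0.0007], [0.0015, 0.0265, 0.0016], [0.0015, 0.0263, 0.0039], [0.0015, 0.0258, 0.0061], [0.0015, 0.0252, 0.0084]] yaw [-1.0, -1.0, -1.0, -1.0, -1.0, -1.0, -1.0, -1.0, -1.0, -1.0]
9 slide [[0.0015, 0.0244, 0.0105], [0.0015, 0.0234, 0.0126], [0.0015, 0.0222, 0.0146], [0.0015, 0.0208, 0.0165], [0.0015, 0.0193, 0.0182], [0.0015, 0.0176, 0.0199], [0.0015, 0.0158, 0.0213], [0.0015, 0.0139, 0.0226], [0.0015, 0.0119, 0.0237]] yaw [-1.0, -1.0, -1.0, -1.0, -1.0, -1.0, -1.0, -1.0, -1.0]
```

>>> carry_out(
  slide=[
    [-0.003, 0.0235, -0.012],
    [-0.003, 0.0245, -0.01],
    [-0.003, 0.0255, -0.0075],
    [-0.002, 0.026, -0.0055],
    [-0.001, 0.0265, -0.003],
    [-0.001, 0.0265, -0.0005],
    [0, 0.0265, 0.0015],
    [0, 0.0265, 0.004],
    [0, 0.026, 0.006],
    [0, 0.025, 0.0085],
  ],
  yaw=[-1, -1, -1, -1, -1, -1, -1, -1, -1, -1],
  claw=[0.06, 0.06, 0.06, 0.06, 0.06, 0.06, 0.06, 0.06, 0.06, 0.06],
)

```text
t: 25.22
tool_pos: [631.4, 173.3, 326.9]
orientation: [-0.394, -0.558, -0.416, 0.6]
ft_force: [0.1, 0.1, -0.3]
finger_gap: 0.638
```

Run:
```python
from h import *
s,p,R=show(); print('tilt',R[:,0].round(4)); a=np.degrees(np.arctan2(R[1,1],R[0,1]))
plan([(775,0,270,float(21.2-a))],step=26)
```

```text
t 25.2167 p [631.4 173.3 326.9] jaw -20.1 gap 60.0 F [ 0.1  0.1 -0.3] q [0.18 0.41 0.74 0.   2.06 0.53]
tilt [-0.0672 -0.0087 -0.9977]
9 slide [[0.0054, 0.022, 0.0124], [0.0054, 0.0209, 0.0141], [0.0054, 0.0197, 0.0158], [0.0054, 0.0184, 0.0173], [0.0054, 0.0169, 0.0187], [0.0054, 0.0154, 0.02], [0.0054, 0.0137, 0.0212], [0.0054, 0.012, 0.0222], [0.0054, 0.0102, 0.0231]] yaw [-0.919, -0.919, -0.919, -0.919, -0.919, -0.919, -0.919, -0.919, -0.919]
```

>>> carry_out(
  slide=[
    [0.004, 0.022, 0.0125],
    [0.004, 0.021, 0.014],
    [0.004, 0.0195, 0.016],
    [0.004, 0.0185, 0.0175],
    [0.004, 0.017, 0.0185],
    [0.004, 0.0155, 0.02],
    [0.004, 0.0135, 0.021],
    [0.004, 0.012, 0.022],
    [0.004, 0.01, 0.023],
    [0, 0.01, 0.004],
  ],
  yaw=[-0.9, -0.9, -0.9, -0.9, -0.9, -0.9, -0.9, -0.9, -0.7, 0],
  claw=[0.06, 0.06, 0.06, 0.06, 0.06, 0.06, 0.06, 0.06, 0.06, 0.06],
)

```text
t: 26.05
tool_pos: [786.3, -12.9, 246.0]
orientation: [0.555, 0.375, 0.611, -0.422]
ft_force: [-0.5, -0.8, -0.8]
finger_gap: 0.636
```

Run:
```python
from h import *
s,p,R=show(); print('tilt',R[:,0].round(4)); rel((536.7,-93.8,119),21.2); u=np.array([np.cos(s['joint_positions'][0]),np.sin(s['joint_positions'][0]),0]); print((R.T@u).round(3))
```

```text
t 26.05 p [786.3 -12.9 246. ] jaw 21.4 gap 59.8 F [-0.5 -0.8 -0.8] q [-0.08  0.82  0.27 -0.02  2.14 -0.46]
tilt [-0.1035 -0.0095 -0.9946]
slide [ 0.1529 -0.2479 -0.0111] yaw units 0.03 alt -35.97
[-0.102  0.895  0.435]
```

>>> carry_out(
  slide=[
    [-0.004, 0.011, 0.0055],
    [-0.004, 0.011, 0.0055],
    [-0.004, 0.011, 0.0055],
    [-0.004, 0.011, 0.0055],
    [-0.004, 0.011, 0.0055],
    [-0.004, 0.011, 0.0055],
    [-0.004, 0.011, 0.0055],
    [-0.004, 0.011, 0.0055],
    [-0.003, 0.011, 0.0055],
    [-0.003, 0.011, 0.0055],
  ],
  yaw=[0, 0, 0, 0, 0, 0, 0, 0, 0, 0],
  claw=[0.06, 0.06, 0.06, 0.06, 0.06, 0.06, 0.06, 0.06, 0.06, 0.06],
)

```text
t: 26.88
tool_pos: [824.5, -16.4, 226.4]
orientation: [0.58, 0.392, 0.588, -0.405]
ft_force: [0.2, -0.1, -0.3]
finger_gap: 0.641
```

Run:
```python
from h import *
s,p,R=show(); print('tilt',R[:,0].round(4)); rel((536.7,-93.8,119),21.2); plan([(536.7,-93.8,200,0)],step=35)
```

```text
t 26.8833 p [824.5 -16.4 226.4] jaw 21.4 gap 60.2 F [ 0.2 -0.1 -0.3] q [-0.08  0.85  0.27 -0.01  2.04 -0.46]
tilt [-0.021  -0.0093 -0.9997]
slide [ 0.1141 -0.2937 -0.0331] yaw units 0.04 alt -35.96
9 slide [[0.0037, -0.0328, -0.0037], [0.0037, -0.0328, -0.0037], [0.0037, -0.0328, -0.0037], [0.0037, -0.0328, -0.0037], [0.0037, -0.0328, -0.0037], [0.0037, -0.0328, -0.0037], [0.0037, -0.0328, -0.0037], [0.0037, -0.0328, -0.0037], [0.0037, -0.0328, -0.0037]] yaw [0.0, 0.0, 0.0, 0.0, 0.0, 0.0, 0.0, 0.0, 0.0]
```

>>> carry_out(
  slide=[
    [0.002, -0.033, -0.0037],
    [0.002, -0.033, -0.0037],
    [0.002, -0.033, -0.0037],
    [0.002, -0.033, -0.0037],
    [0.002, -0.033, -0.0037],
    [0.002, -0.033, -0.0037],
    [0.002, -0.033, -0.0037],
    [0.002, -0.033, -0.0037],
    [0.002, -0.02, -0.002],
    [0, -0.01, -0.001],
  ],
  yaw=[0, 0, 0, 0, 0, 0, 0, 0, 0, 0],
  claw=[0.07, 0.07, 0.07, 0.07, 0.07, 0.07, 0.07, 0.07, 0.07, 0.07],
)

```text
t: 27.72
tool_pos: [536.9, -95.4, 196.3]
orientation: [0.578, 0.39, 0.591, -0.406]
ft_force: [0.1, -0.1, 0.3]
finger_gap: 0.742
```

Run:
```python
from h import *
s,p,R=show(); print('tilt',R[:,0].round(4)); rel((536.7,-93.8,120),21.2)
```

```text
t 27.7167 p [536.9 -95.4 196.3] jaw 21.5 gap 69.7 F [ 0.1 -0.1  0.3] q [-0.27  0.1   1.38 -0.02  1.69 -0.65]
tilt [-0.0281 -0.009  -0.9996]
slide [ 0.0762  0.0027 -0.0014] yaw units 0.06 alt -35.94
```

>>> carry_out(
  slide=[
    [0.005, 0.0015, 0],
    [0.015, 0.001, -0.001],
    [0.02, 0, 0],
    [0.017, 0, 0],
    [0.01, 0, 0],
    [0.004, 0, 0],
    [0.002, 0, 0],
    [0, 0, 0],
    [0, 0, 0],
    [0, 0, 0],
  ],
  yaw=[0, 0, 0, 0, 0, 0, 0, 0, 0, 0],
  claw=[0.07, 0.07, 0.07, 0.07, 0.07, 0.07, 0.07, 0.07, 0.07, 0.07],
)

```text
t: 28.55
tool_pos: [541.8, -95.1, 124.2]
orientation: [0.582, 0.393, 0.586, -0.405]
ft_force: [0.1, 0.6, 0.1]
finger_gap: 0.742
```

Run:
```python
from h import *
s,p,R=show(); print('tilt',R[:,0].round(4)); rel((536.7,-93.8,120),21.2)
f=grab('scene'); crop(f,220,120,340,240,5,'s7c.png')
```

```text
t 28.55 p [541.8 -95.1 124.2] jaw 21.3 gap 69.8 F [0.1 0.6 0.1] q [-0.27  0.13  1.49 -0.01  1.54 -0.64]
tilt [-0.0134 -0.0116 -0.9998]
slide [ 0.0043 -0.0042 -0.0031] yaw units 0.03 alt -35.97
```

View pics/s7c.png

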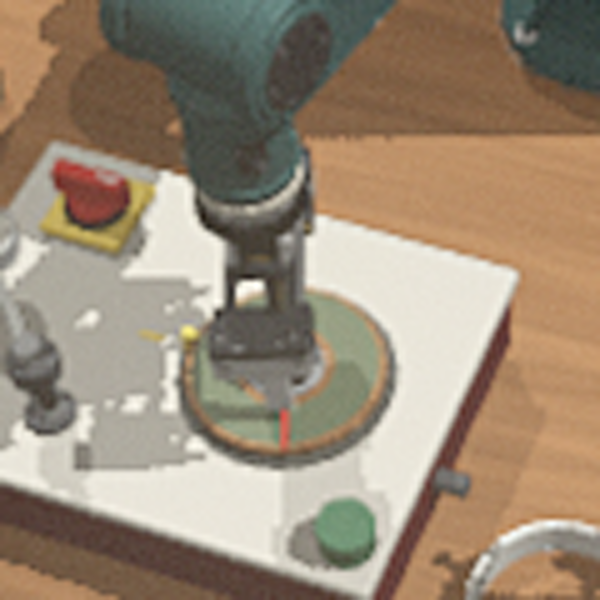

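The jaws straddle the nut along the red line. I'll centre and close, after which the gripper can turn the lap.

>>> carry_out(
  slide=[
    [0.001, -0.002, -0.002],
    [0.001, -0.002, -0.001],
    [0, 0, 0],
    [0, 0, 0],
    [0, 0, 0],
    [0, 0, 0],
    [0, 0, 0],
    [0, 0, 0],
    [0, 0, 0],
    [0, 0, 0],
  ],
  yaw=[0, 0, 0, 0, 0, 0, 0, 0, 0, 0],
  claw=[0.07, 0.07, 0.07, 0, 0, 0, 0, 0, 0, 0],
  newtons=40,
)

```text
t: 29.43
tool_pos: [535.8, -94.9, 125.1]
orientation: [0.583, 0.392, 0.585, -0.406]
ft_force: [-0.3, -0.9, -0.1]
finger_gap: 0.487
```

Run:
```python
from h import *
s,p,R=show(); print('tilt',R[:,0].round(4)); rel((536.7,-93.8,120),21.2)
```

```text
t 29.4333 p [535.8 -94.9 125.1] jaw 21.3 gap 45.8 F [-0.3 -0.9 -0.1] q [-0.27  0.11  1.5  -0.02  1.53 -0.64]
tilt [-0.0129 -0.0144 -0.9998]
slide [ 0.005   0.0014 -0.0007] yaw units 0.02 alt -35.98
```

>>> carry_out(
  slide=[
    [0, 0, 0],
    [0, 0, 0],
    [0, 0, 0],
    [0, 0, 0],
    [0, 0, 0],
    [0, 0, 0],
    [0, 0, 0],
    [0, 0, 0],
    [0, 0, 0],
    [0, 0, 0],
  ],
  yaw=[0.6, 1, 1, 1, 1, 1, 1, 1, 1, 1],
  claw=[0, 0, 0, 0, 0, 0, 0, 0, 0, 0],
)

```text
t: 30.27
tool_pos: [536.6, -95.1, 125.0]
orientation: [-0.362, -0.602, -0.358, 0.616]
ft_force: [1.5, -2.2, 1.0]
finger_gap: 0.482
```

Run:
```python
from h import *
s,p,R=show(); print('tilt',R[:,0].round(4)); rel((535.8,-94.9,124),-92.0)
```

```text
t 30.2667 p [536.6 -95.1 125. ] jaw -28.8 gap 45.3 F [ 1.5 -2.2  1. ] q [-0.27  0.12  1.5  -0.02  1.54  0.23]
tilt [-0.0147 -0.014  -0.9998]
slide [ 0.001  -0.0008  0.0002] yaw units 12.64 alt -23.36
```

>>> carry_out(
  slide=[
    [0, 0, 0],
    [0, 0, 0],
    [0, 0, 0],
    [0, 0, 0],
    [0, 0, 0],
    [0, 0, 0],
    [0, 0, 0],
    [0, 0, 0],
    [0, 0, 0],
    [0, 0, 0],
  ],
  yaw=[1, 1, 1, 1, 1, 1, 1, 1, 1, 1],
  claw=[0, 0, 0, 0, 0, 0, 0, 0, 0, 0],
)

```text
t: 31.1
tool_pos: [537.1, -95.8, 124.8]
orientation: [-0.055, -0.699, -0.051, 0.712]
ft_force: [-1.2, -2.7, 1.1]
finger_gap: 0.486
```

Run:
```python
from h import *
s,p,R=show(); print('tilt',R[:,0].round(4)); rel((535.8,-94.9,124),-92.0)
```

```text
t 31.1 p [537.1 -95.8 124.8] jaw -81.5 gap 45.7 F [-1.2 -2.7  1.1] q [-0.27  0.12  1.5  -0.01  1.54  1.15]
tilt [-0.0179 -0.0069 -0.9998]
slide [ 0.0008 -0.001   0.0012] yaw units 2.11 alt -33.89
```

>>> carry_out(
  slide=[
    [0, 0, 0],
    [0, 0, 0],
    [0, 0, 0],
    [0, 0, 0],
    [0, 0, 0],
    [0, 0, 0],
    [0, 0, 0],
    [0, 0, 0],
    [0, 0, 0],
    [0, 0, 0],
  ],
  yaw=[0.8, 0.5, 0.2, 0, 0, 0, 0, 0, 0, 0],
  claw=[0, 0, 0, 0, 0, 0, 0, 0, 0, 0],
)

```text
t: 31.93
tool_pos: [537.1, -95.9, 124.8]
orientation: [-0.004, -0.701, -0.002, 0.714]
ft_force: [-0.6, -2.2, 1.6]
finger_gap: 0.49
```

Run:
```python
from h import *
s,p,R=show(); print('tilt',R[:,0].round(4),s['ft_torque'],s['qd'].round(3)); rel((535.8,-94.9,124),-92.0)
from lapang import *
f=grab('top'); crop(f,360,160,430,235,8,'t8.png'); 
for t in(35,50,70): lapang(f,t)
f=grab('scene'); crop(f,230,160,310,230,8,'s8.png')
```

```text
t 31.9333 p [537.1 -95.9 124.8] jaw -89.5 gap 46.0 F [-0.6 -2.2  1.6] q [-0.28  0.12  1.49 -0.01  1.54  1.29]
tilt [-0.0185 -0.0029 -0.9998] [ 0.45397857  0.21400647 -0.11318689] [-0.001  0.001  0.001  0.     0.    -0.002]
slide [ 0.0008 -0.001   0.0013] yaw units 0.5 alt -35.5
lap deg -82.7 n 8 spread 150.0
lap deg 0.0 n 0 spread nan
lap deg 0.0 n 0 spread nan
  ret = _var(a, axis=axis, dtype=dtype, out=out, ddof=ddof,
  arrmean = um.true_divide(arrmean, div, out=arrmean,
  ret = ret.dtype.type(ret / rcount)
```

View pics/t8.png

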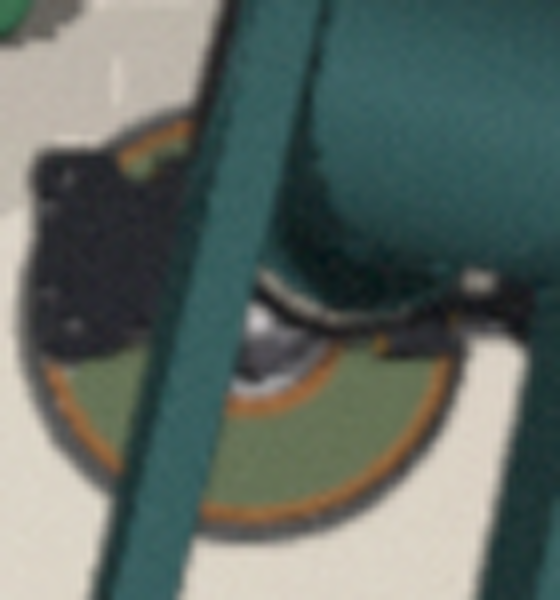

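View pics/s8.png

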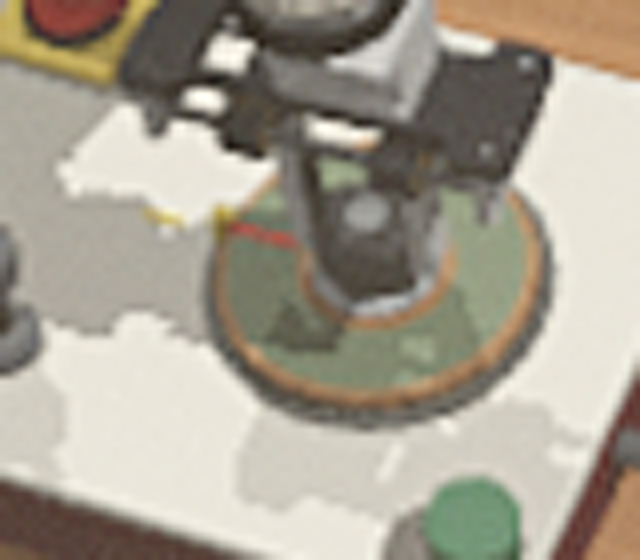

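Run:
```python
from h import *
from lapang import *
f=load('scene')
for t in(30,45,60): lapang(f,t)
qm=np.load('qm.npy')
for L in(0,2.5,5):
    a=np.radians(-90+L)+qm[2]; P=[[qm[0]+r*np.cos(a),qm[1]+r*np.sin(a),114.3] for r in(36,50,71.5)]
    print(L,((proj(f,P)-[230,160]+.5)*8-.5).round(0).tolist())
```

```text
lap deg 133.64 n 14 spread 10.0
lap deg 0.73 n 10 spread 1.8
lap deg -0.54 n 5 spread 0.9
0 [[311.0, 247.0], [283.0, 239.0], [241.0, 226.0]]
2.5 [[309.0, 250.0], [281.0, 243.0], [239.0, 232.0]]
5 [[308.0, 252.0], [280.0, 246.0], [236.0, 237.0]]
```

By jaw angle the line is 2.5° short of its mark, and by camera about 0.7°. I'll nudge by roughly the mean, release, lift, and look again from the top.

>>> carry_out(
  slide=[
    [0, 0, 0],
    [0, 0, 0],
    [0, 0, 0],
    [0, 0, 0],
    [0, 0, 0],
    [0, 0, 0],
    [-0.015, 0, 0],
    [-0.03, 0, 0],
    [-0.03, 0, 0],
    [-0.02, 0, 0],
  ],
  yaw=[0.3, 0, 0, 0, 0, 0, 0, 0, 0, 0],
  claw=[0, 0, 0, 0.064, 0.064, 0.064, 0.064, 0.064, 0.064, 0.064],
)

```text
t: 32.87
tool_pos: [536.0, -93.9, 214.7]
orientation: [0.004, -0.696, 0.005, 0.718]
ft_force: [-0.2, -0.2, 0.4]
finger_gap: 0.682
```

>>> carry_out(
  slide=[
    [0, 0.01, 0.01],
    [0, 0.02, 0.02],
    [0, 0.02, 0.02],
    [0, 0.02, 0.02],
    [0, 0.02, 0.02],
    [0, 0.02, 0.02],
    [0, 0.015, 0.015],
    [0, 0.005, 0.005],
    [0, 0, 0],
    [0, 0, 0],
  ],
  yaw=[0, 0, 0, 0, 0, 0, 0, 0, 0, 0],
  claw=[0.064, 0.064, 0.064, 0, 0, 0, 0, 0, 0, 0],
)

```text
t: 33.7
tool_pos: [395.6, -229.4, 214.9]
orientation: [0.001, -0.696, 0.004, 0.718]
ft_force: [-0.5, 0.2, 0.3]
finger_gap: 0.223
```

```bash
cat > lk.py <<'E'
from h import *
from lapang import *
import sys
s,p,R=show(); print('tilt',R[:,0].round(4))
f=grab('top'); crop(f,335,140,500,265,4.8,sys.argv[1]+'t.png'); 
for t in(35,50,70): lapang(f,t)
f=grab('scene'); crop(f,185,120,335,240,5,sys.argv[1]+'s.png')
for t in(35,50,70): lapang(f,t)
E
python3 lk.py k1
```

```text
t 33.7 p [ 395.6 -229.4  214.9] jaw -90.4 gap 21.0 F [-0.5  0.2  0.3] q [-0.63 -0.1   1.54 -0.02  1.73  0.94]
tilt [-0.03   -0.0037 -0.9995]
lap deg -43.3 n 1 spread 0.0
lap deg 0.82 n 19 spread 1.4
lap deg -0.17 n 9 spread 0.1
lap deg -0.55 n 13 spread 2.5
lap deg -1.01 n 9 spread 1.7
lap deg -1.03 n 5 spread 0.9
```

View pics/k1t.png

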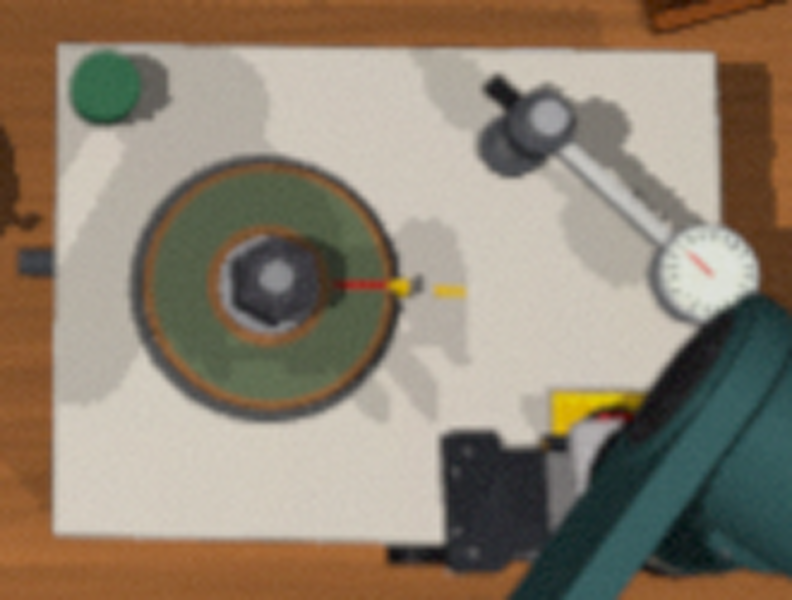

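View pics/k1s.png

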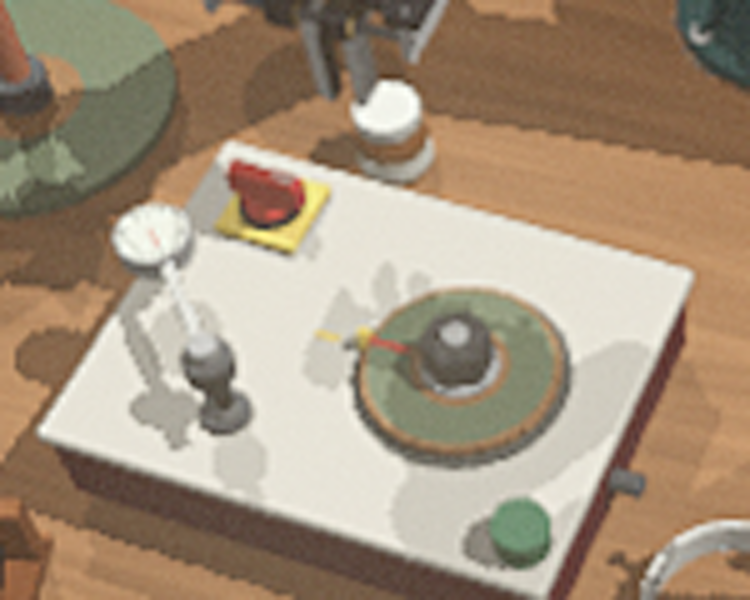

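The line sits on the pointer within about 1°: in k1t the line is at (340-395,285), the tip at (400,287) and the stripe at (450,292). Now the gauge arm: I'll put the closed fingers behind the bar on its anticlockwise side, near (593,-311).

>>> carry_out(
  slide=[
    [0, 0.006, -0.015],
    [0, 0.0115, -0.028],
    [0, 0.0125, -0.03],
    [0, 0.0125, -0.03],
    [0, 0.0125, -0.03],
    [0, 0.0115, -0.028],
    [0, 0.008, -0.02],
    [0, 0.004, -0.01],
    [0, 0.002, -0.004],
    [0, 0, 0],
  ],
  yaw=[0, 0, 0, 0, 0, 0, 0, 0, 0, 0],
  claw=[0, 0, 0, 0, 0, 0, 0, 0, 0, 0],
)

```text
t: 34.63
tool_pos: [610.1, -300.1, 203.6]
orientation: [-0.006, -0.696, -0.005, 0.718]
ft_force: [-0.0, -0.5, 0.1]
finger_gap: 0.007
```

Run:
```python
from h import *
s,p,R=show(); print('tilt',R[:,0].round(4)); rel((593,-311,150),-90.4)
```

```text
t 34.6333 p [ 610.1 -300.1  203.6] jaw -89.1 gap 0.7 F [-0.  -0.5  0.1] q [-0.53  0.41  0.99 -0.02  1.77  1.02]
tilt [-2.980e-02 -4.000e-04 -9.996e-01]
slide [0.0541 0.0107 0.0157] yaw units 0.26 alt -35.74
```

>>> carry_out(
  slide=[
    [0, 0.005, 0.005],
    [0, 0.005, 0.005],
    [0, 0.003, 0.002],
    [0, 0.001, 0.001],
    [0.008, 0, 0],
    [0.015, 0, 0],
    [0.015, 0, 0],
    [0.01, 0, 0],
    [0.004, 0, 0],
    [0, 0, 0],
  ],
  yaw=[0, 0, 0, 0, 0, 0, 0, 0, 0, 0],
  claw=[0, 0, 0, 0, 0, 0, 0, 0, 0, 0],
)

```text
t: 35.47
tool_pos: [591.0, -314.3, 152.7]
orientation: [-0.006, -0.698, -0.004, 0.716]
ft_force: [0.0, -0.3, 0.8]
finger_gap: 0.005
```

```bash
cat > gp.py <<'E'
from h import *
pv=np.array([621.2,-246.9])
def P(deg,extra=0):
    a=np.radians(deg); n=np.array([-np.sin(a),np.cos(a)]); s=8*abs(n[0])+12.5*abs(n[1])
    return pv+65*np.array([np.cos(a),np.sin(a)])+(5+s+extra)*n
def path(degs,extra=-1):
    s,p,R=show(); print('tilt',R[:,0].round(4)); cur=p.copy()
    for d in degs:
        t=np.r_[P(d,extra),148]; print(d,t.round(0),(R.T@(t-cur)/1000).round(4).tolist()); cur=t
E
python3 - <<'E'
from gp import *
path([224,214,204,194,184,174,164,154,144,138,134])
f=grab('scene'); crop(f,185,120,335,240,5,'g1s.png')
E
```

```text
t 35.4667 p [ 591.  -314.3  152.7] jaw -89.1 gap 0.5 F [ 0.  -0.3  0.8] q [-0.56  0.39  1.11 -0.02  1.66  0.99]
tilt [-0.0264 -0.0026 -0.9996]
224 [ 587. -305.  148.] [0.0048, -0.0089, 0.0034]
214 [ 578. -299.  148.] [0.0002, -0.0067, 0.0094]
204 [ 569. -290.  148.] [0.0002, -0.0086, 0.0083]
194 [ 563. -280.  148.] [0.0002, -0.0103, 0.0068]
184 [ 558. -268.  148.] [0.0001, -0.0118, 0.0048]
174 [ 555. -257.  148.] [0.0, -0.0112, 0.0026]
164 [ 554. -246.  148.] [0.0, -0.0108, 0.0009]
154 [ 555. -235.  148.] [-0.0001, -0.0112, -0.001]
144 [ 558. -224.  148.] [-0.0001, -0.0113, -0.0032]
138 [ 560. -217.  148.] [-0.0001, -0.0066, -0.003]
134 [ 563. -213.  148.] [-0.0001, -0.0043, -0.0024]
```

View pics/g1s.png

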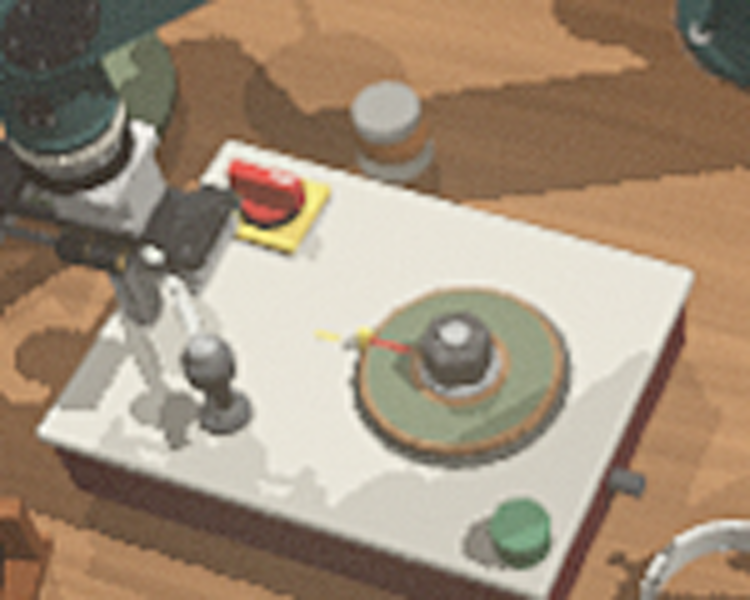

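The closed fingers stand behind the bar, so I'll start the swing.

>>> carry_out(
  slide=[
    [0.003, -0.0045, 0.0017],
    [0.002, -0.0045, 0.0017],
    [0, -0.0067, 0.0094],
    [0, -0.0086, 0.0083],
    [0, -0.0103, 0.0068],
    [0, -0.0118, 0.0048],
    [0, -0.0112, 0.0026],
    [0, -0.009, 0.001],
    [0, -0.003, 0],
    [0, 0, 0],
  ],
  yaw=[0, 0, 0, 0, 0, 0, 0, 0, 0, 0],
  claw=[0, 0, 0, 0, 0, 0, 0, 0, 0, 0],
)

```text
t: 36.35
tool_pos: [557.6, -244.6, 154.5]
orientation: [-0.011, -0.705, 0.001, 0.71]
ft_force: [0.1, -2.0, -1.1]
finger_gap: 0.007
```

Run:
```python
from gp import *
path([164,159,154,149,144,139,134,130])
f=grab('scene'); crop(f,185,120,335,240,5,'g2s.png')
```

```text
t 36.35 p [ 557.6 -244.6  154.5] jaw -89.2 gap 0.7 F [ 0.1 -2.  -1.1] q [-0.5   0.23  1.31 -0.02  1.6   1.06]
tilt [-0.0068 -0.0168 -0.9998]
164 [ 554. -246.  148.] [0.0066, 0.0017, 0.0039]
159 [ 554. -241.  148.] [-0.0001, -0.0056, -0.0003]
154 [ 555. -235.  148.] [-0.0001, -0.0056, -0.0008]
149 [ 556. -230.  148.] [-0.0001, -0.0057, -0.0013]
144 [ 558. -224.  148.] [-0.0001, -0.0056, -0.0019]
139 [ 560. -218.  148.] [-0.0001, -0.0055, -0.0024]
134 [ 563. -213.  148.] [-0.0001, -0.0054, -0.003]
130 [ 566. -209.  148.] [-0.0001, -0.0041, -0.0028]
```

View pics/g2s.png

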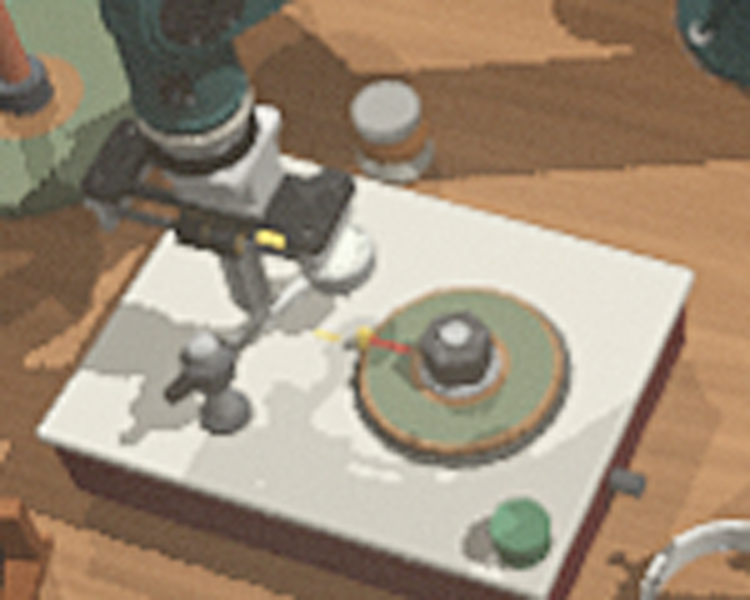

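>>> carry_out(
  slide=[
    [0.002, -0.005, 0],
    [0.001, -0.0055, 0],
    [0.001, -0.0055, -0.001],
    [0, -0.0055, -0.001],
    [0, -0.005, -0.002],
    [0, -0.004, -0.002],
    [0, -0.003, -0.002],
    [0, -0.0015, -0.001],
    [0, -0.001, -0.001],
    [0, 0, 0],
  ],
  yaw=[0, 0, 0, 0, 0, 0, 0, 0, 0, 0],
  claw=[0, 0, 0, 0, 0, 0, 0, 0, 0, 0],
)

```text
t: 37.23
tool_pos: [562.2, -217.2, 150.1]
orientation: [-0.016, -0.699, 0.012, 0.715]
ft_force: [0.6, -1.4, 0.0]
finger_gap: 0.003
```

Run:
```python
from gp import *
path([139,134,130])
f=grab('scene'); crop(f,185,120,335,240,5,'g3s.png')
```

```text
t 37.2333 p [ 562.2 -217.2  150.1] jaw -89.7 gap 0.3 F [ 0.6 -1.4  0. ] q [-0.44  0.23  1.32 -0.04  1.6   1.13]
tilt [-0.0214 -0.039  -0.999 ]
139 [ 560. -218.  148.] [0.0022, 0.001, 0.0023]
134 [ 563. -213.  148.] [-0.0003, -0.0054, -0.0029]
130 [ 566. -209.  148.] [-0.0002, -0.0041, -0.0027]
```

View pics/g3s.png

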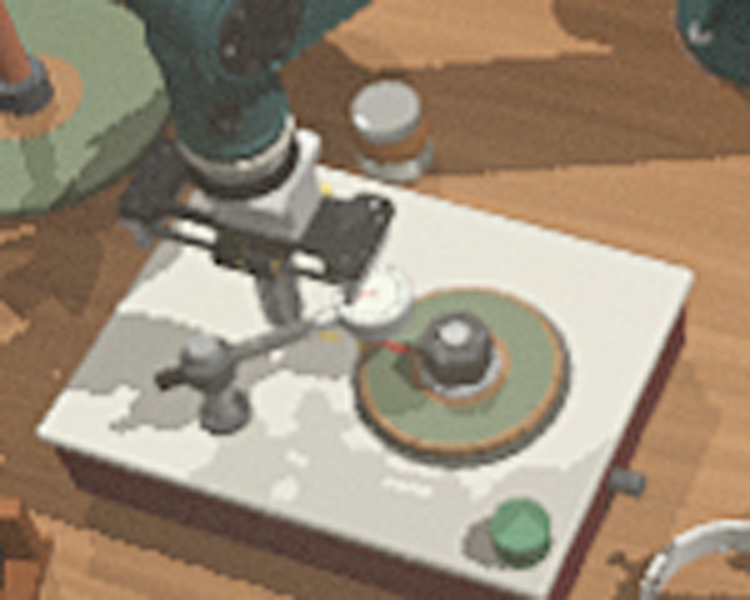

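>>> carry_out(
  slide=[
    [0, -0.0015, -0.001],
    [0, -0.0015, -0.001],
    [0, -0.0015, -0.001],
    [0, -0.0015, -0.001],
    [0, -0.0015, -0.001],
    [0, -0.0015, -0.001],
    [0, -0.0015, -0.001],
    [0, -0.0015, -0.001],
    [0, -0.0015, -0.001],
    [0, -0.0015, -0.001],
  ],
  yaw=[0, 0, 0, 0, 0, 0, 0, 0, 0, 0],
  claw=[0, 0, 0, 0, 0, 0, 0, 0, 0, 0],
)

```text
t: 38.12
tool_pos: [562.0, -217.3, 150.7]
orientation: [-0.022, -0.691, 0.027, 0.722]
ft_force: [-4.2, -5.9, 3.3]
finger_gap: 0.007
```

Run:
```python
from gp import *
path([134,130])
f=grab('scene'); crop(f,185,120,335,240,5,'g4s.png')
```

```text
t 38.1167 p [ 562.  -217.3  150.7] jaw -90.3 gap 0.7 F [-4.2 -5.9  3.3] q [-0.42  0.24  1.31 -0.08  1.61  1.16]
tilt [-0.0451 -0.0695 -0.9966]
134 [ 563. -213.  148.] [0.0024, -0.0045, -0.0008]
130 [ 566. -209.  148.] [-0.0004, -0.0042, -0.0027]
```

View pics/g4s.png

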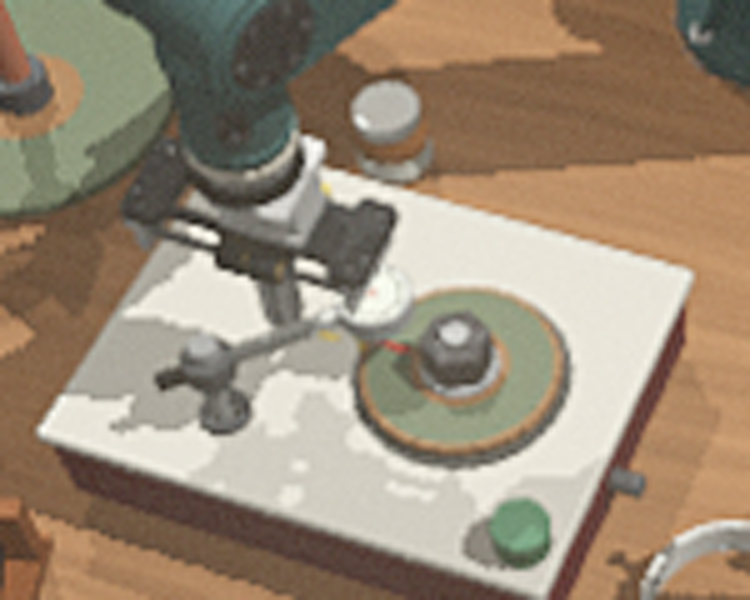

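The force rises to about 7 N with no further motion, so the arm is at its stop. I'll back off the bar, lift and check.

>>> carry_out(
  slide=[
    [0, 0.005, 0.004],
    [0, 0.01, 0.008],
    [0, 0.01, 0.01],
    [0, 0.005, 0.005],
    [-0.015, 0, 0],
    [-0.03, 0, 0],
    [-0.03, 0, 0],
    [-0.03, 0, 0],
    [-0.015, 0, 0],
    [0, 0, 0],
  ],
  yaw=[0, 0, 0, 0, 0, 0, 0, 0, 0, 0],
  claw=[0, 0, 0, 0, 0, 0, 0, 0, 0, 0],
)

```text
t: 39.0
tool_pos: [534.0, -239.2, 273.4]
orientation: [-0.017, -0.689, 0.022, 0.724]
ft_force: [-0.4, -1.1, 0.4]
finger_gap: 0.006
```

>>> carry_out(
  slide=[
    [0, 0.01, 0.015],
    [0, 0.02, 0.03],
    [0, 0.02, 0.03],
    [0, 0.02, 0.03],
    [0, 0.015, 0.03],
    [0, 0.01, 0.02],
    [0, 0.005, 0.01],
    [0, 0, 0],
    [0, 0, 0],
    [0, 0, 0],
  ],
  yaw=[0, 0, 0, 0, 0, 0, 0, 0, 0, 0],
  claw=[0, 0, 0, 0, 0, 0, 0, 0, 0, 0],
)

```text
t: 39.83
tool_pos: [358.5, -339.8, 276.0]
orientation: [-0.013, -0.688, 0.017, 0.726]
ft_force: [-1.0, 0.5, -0.5]
finger_gap: 0.002
```

```bash
python3 lk.py k2
python3 - <<'E'
from h import *
T=load('top'); qm=np.load('qm.npy'); S=load('scene')
pv=np.array([621.2,-246.9])
for g in(0,.03,.06):
    a=2.367+g+qm[2]; c=pv+126*np.array([np.cos(a),np.sin(a)])
    print(g,((proj(T,[[*c,174]])-[335,140]+.5)*4.8-.5).round(1),((proj(S,[[*c,174]])-[185,120]+.5)*5-.5).round(1))
crop(S,300,150,460,300,4,'k2h.png'); cv2.imwrite('pics/full.png',S['color'][:,:,::-1])
E
```

```text
t 39.8333 p [ 358.5 -339.8  276. ] jaw -90.2 gap 0.2 F [-1.   0.5 -0.5] q [-0.83 -0.03  1.36 -0.07  1.82  0.73]
tilt [-0.0534 -0.0421 -0.9977]
lap deg -107.23 n 8 spread 10.1
lap deg 0.0 n 0 spread nan
lap deg 0.0 n 0 spread nan
lap deg 71.88 n 2 spread 0.5
lap deg -1.41 n 5 spread 1.4
lap deg -0.69 n 3 spread 1.1
0 [[389.7 271.7]] [[375.8 295.6]]
0.03 [[394.6 276.3]] [[373.9 291.9]]
0.06 [[399.6 280.8]] [[371.9 288.2]]
  ret = _var(a, axis=axis, dtype=dtype, out=out, ddof=ddof,
  arrmean = um.true_divide(arrmean, div, out=arrmean,
  ret = ret.dtype.type(ret / rcount)
```

View pics/k2t.png

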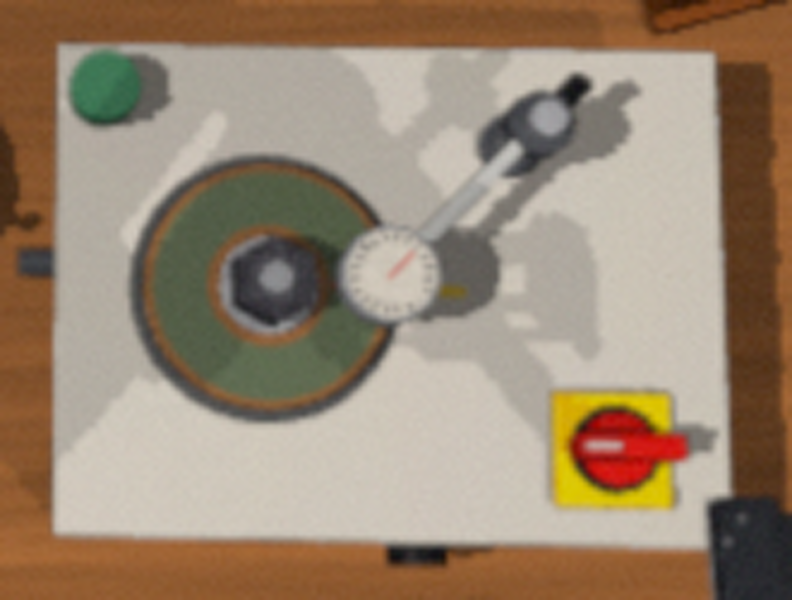

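View pics/k2s.png

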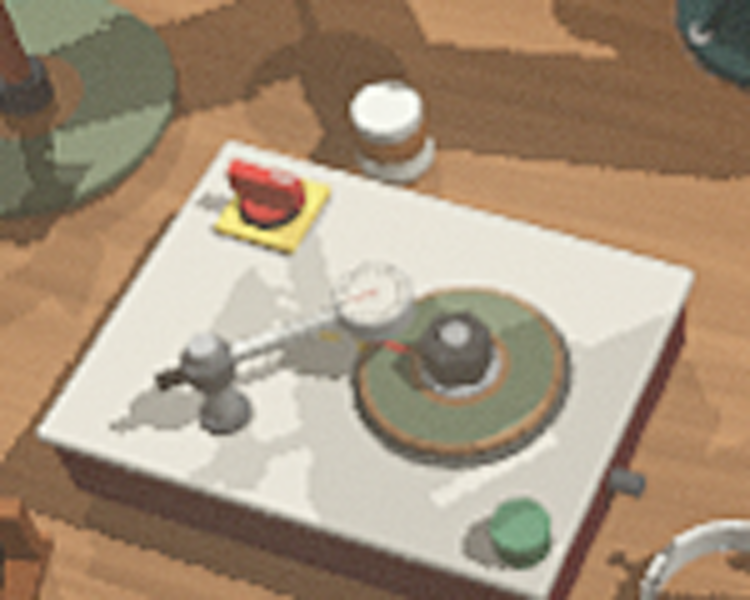

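View pics/full.png

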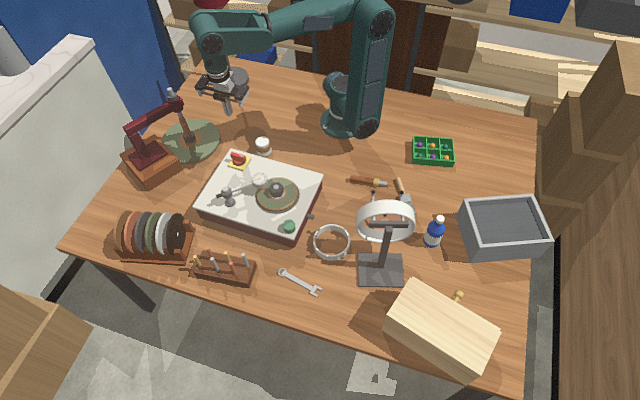

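The gauge sits at (391,273) in k2t, and the prediction for fully in is (390,272). The line is unchanged, the isolator is off and the guard still hangs on both prongs. The robot is clear, so I'm handing in.

```bash
python3 -c "
from h import *
show(); print(arm.finish_job())"
```

```text
t 39.9333 p [ 359.1 -339.6  276.1] jaw -90.2 gap 0.3 F [-0.5  0.3  0.6] q [-0.82 -0.03  1.36 -0.07  1.82  0.73]
the job is handed in; nothing more can be done
None
```

The job is done in the order asked and was handed in at 39.9 s of the 72 s allowed, with the robot clear of everything.

1. **Isolator:** I turned it clockwise to its hard stop. The last pictures show the bar along the machine's y, which is off.
2. **Guard:** I lifted the larger hoop off the lap, lowered it over both prongs so they tipped it, and let go. It hangs on both prongs in the last picture.
3. **Lap:** I turned it by the nut. With the line in clear view, the top camera put it +0.8° to −0.2° from the pointer. The side camera read about −0.6° to −1.0°. Just before a last 1.5° nudge, the jaw angle said 2.5° was still to go while the side camera said about 0.7°; I went by the camera views afterwards.
4. **Gauge arm:** I swung it in until it stopped moving, with about 7 N on it. The dial is within about 1 mm of its fully-in place in the top picture; the side camera suggests about 0.02 rad, which is within its error.

After the gauge arm came in, the dial hid the line from the top camera, so the last lap check rests on the side camera: −0.7° to −1.4°, from only a few pixels.

Fast free turns of the wrist tilted the tool by several degrees. I straightened it twice at the reach limit before gripping the guard and the nut. No other item on the bench looked moved in the last pictures.

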